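Dress the winder heads with their matching hub flanges

ROBOT

A 6-joint arm with a two-finger parallel gripper is mounted at the origin on a cart in front of the work surface, level with it; the furniture and walls round the work are solid. World frame = base frame: x ahead of the robot, y to its left, z up, the work surface at z = 0. Lengths are in m, angles in rad, forces in N, time in s.
With the tool pointing down it reaches from about 0.3 to 0.75 m from the base axis. Payload 8.5 kg.
Tool frame: the origin (TCP) lies midway between the tips of the shut fingers; the grasp point (between the pads) lies 19 mm behind it (env.hold_point_z is the distance from the TCP to the grasp point, in m); z points along the fingers, y is the direction in which the jaws open and shut (so a half turn about z gives the same grasp; the last joint's range is limited). The gripper opens to 85 mm and grips with 20 to 120 N. Pads are 22 mm wide; open, the fingers measure 114 mm over their backs; the gripper's body (76 mm by 85 mm) begins 54 mm behind the grasp point. The pads swing forward as they close: fully open they stand 13 mm farther back than shut.
Start: joints at [-1.511, 0.381, 1.297, -0, 1.464, -0.215], TCP at [0.149, -0.529, 0.231] pointing down, gripper open.
Joint ranges: [-3.11, 3.11], [-0.89, 2.33], [0.22, 2.48], [-1.42, 4.56], [0.17, 2.85], [-2.88, 2.88]. Speed limits (rad/s): [2.39, 2.39, 3.14, 3.14, 3.14, 3.14].

INTERFACE

Orientations are given as a rotation vector (axis times angle).
In Python, from station import env, cams, job gives the robot as it stands.
- The arm moves only by the tool servo_tool, never from a script. Its argument "motion" is a list that holds one entry, the list of rows, each a list of 6 numbers: the shift along the tool's x, y, z in mm, then the turn, a rotation vector about the tool's x, y, z in rad. A call has 1 to 20 rows; each row is the pose to reach, as a shift and turn from the pose commanded when the call began, along the tool's axes at that moment; what a row does not reach only later rows make up. A row lasts 1/10 s, in which the tool goes at most 50 mm and 8.59 degrees, less where a joint would pass 70% of its speed; a pose out of reach is approached as far as the arm can. A call with a gripper value outside its range is refused whole. "claw" is the opening, from 0 (shut) to 1 (fully open), set as the call begins (left out, the last holds). The fingers move at their own pace and stop on an object; "force" is the grip in N (left out, the last holds). Time passes only in rows, so rows that repeat a pose let the fingers close. It gives the time, the measured TCP pose, the force and the opening at its end, in the units of the state.
- env.get_obs(): the state, without advancing time (a new reading comes with each control period).
- cams.read_camera(name): name is "scene" or "top" or "wrist"; returns a dict with "img" (420x560x3 uint8, red, green, blue), "K" (3x3 intrinsics, pixels), "k1" (the pictures are not rectified: a ray, as slopes to the right and down, at radius r is drawn at 1 + k1 r^2 times it, then the intrinsics apply), "cam_to_world" (4x4, takes a point from camera to world coordinates). Camera axes: x right, y up, looking along -z (the intrinsics and any distortion apply to the point x, -y, -z); pixel columns grow to the right and rows downward; lengths in m; the calibration is good to about 2 mm. A picture is of the moment at which its call begins. There is no depth.
- job.close_job(): hands the job in, once; it reports no verdict.
The state is a dict: "clock": time; "joint_pos": joint angles; "qd": joint speeds; "tau": joint torques, N m; "tool_pos": TCP position; "tool_rot": TCP orientation; "force": force on the tool from outside, world axes, zero at the start; "moment": the same for the moment, N m; "opening": finger opening in m.
Only numpy, scipy, OpenCV 4.12 (cv2) and the standard library are available. Lean on these libraries where they do the work, as an engineer would, in place of code of your own. Each camera call takes 0.05 s, during which the arm holds its last target.

TASK

Dress the tape-winder heads on the bench: lift off the rack each hub flange whose bolt holes match the studs of one of the heads, seat it flat on that head with the studs through its holes and its knob up, then swing that head's clamp fully round so that it lies over the flange's rim. Leave a flange that fits no head hanging on its hook, let go of everything, and do not disturb the other things on the bench.

Things in the scene. Friction and masses are not known exactly. Their poses are not given: they have to be found in the camera images.
- rack: fixed hook rack, 400 mm long along its y, rail at its back (x 58 to 76 mm, top 120 mm above the bench). Origin on the bench under the middle of the line of hook seats. Four fork hooks at y = -165, -55, 55, 165 mm, open to the rack's -x. Flanges hang in the forks by the shoulder under the knob
- rack_rail (a point): middle of the line of hook seats, level with the prongs' tops, 120 mm above the bench; axes as the rack's. Each hook: two prongs 28 mm apart, 10 mm deep, end at x = -34 mm in lips 8 mm high. To take a flange off: lift it 10 to 28 mm (higher, its disc meets the prongs), draw it 80 mm to -x, then raise it
- flange_tri: hub flange, 0.35 kg: steel disc 100 mm across, 8 mm thick, three holes, evenly spaced (every 120 deg), at 0, 120 and 240 deg from its x axis (15 mm holes, 72 mm bolt circle); stem 24 mm thick; from 50 to 96 mm above the underside a round knob 40 mm across to grip. Origin: centre of the underside, z up. Alike but for the holes. May be absent (None). Hangs disc down on any hook, any yaw
- flange_square: hub flange, 0.35 kg: steel disc 100 mm across, 8 mm thick, four holes, evenly spaced (every 90 deg), at 45, 135, 225 and 315 deg from its x axis (15 mm holes, 72 mm bolt circle); stem 24 mm thick; from 50 to 96 mm above the underside a round knob 40 mm across to grip. Origin: centre of the underside, z up. Alike but for the holes. May be absent (None). Hangs disc down on any hook, any yaw
- flange_rect: hub flange, 0.35 kg: steel disc 100 mm across, 8 mm thick, four holes in an oblong (62 x 36 mm between centres), at 30, 150, 210 and 330 deg from its x axis (15 mm holes, 72 mm bolt circle); stem 24 mm thick; from 50 to 96 mm above the underside a round knob 40 mm across to grip. Origin: centre of the underside, z up. Alike but for the holes. May be absent (None). Hangs disc down on any hook, any yaw
- flange_tee: hub flange, 0.35 kg: steel disc 100 mm across, 8 mm thick, three holes, unevenly spaced, at 0, 90 and 180 deg from its x axis (15 mm holes, 72 mm bolt circle); stem 24 mm thick; from 50 to 96 mm above the underside a round knob 40 mm across to grip. Origin: centre of the underside, z up. Alike but for the holes. May be absent (None). Hangs disc down on any hook, any yaw
- plate_tri: fixed winder head, 132 mm across, steel face 20 mm above the bench, three studs, evenly spaced (every 120 deg), at 0, 120 and 240 deg from its x axis (11 mm studs, 72 mm circle, 20 mm tall, upper 8 mm tapered). Origin: centre of its underside. An ear 34 mm wide to its -y carries the clamp, pivot 80 mm from the centre
- plate_tri_seat (a point): centre of the head's steel face (20 mm above the bench), where the centre of the flange's underside belongs; axes as the head's
- clamp_tri (a joint): swing clamp on the head's ear, vertical pivot: 0 = open (starts 0 to 0.2), grows anticlockwise seen from above; 1.4 rad = end stop, finger pointing at the head's centre over the seated flange's rim (finger 32 to 40 mm above the bench, 37 mm long). Stiff (0.06 N m), stays where left; can close only after the flange is seated
- clamp_tri_grip (a point): middle of the clamp's black wing grip on the pivot axis, 77 mm above the bench: an upright bar 46 mm long (along the point's x axis, in line with the clamp finger), 14 mm thick, 34 mm tall; turns with the clamp
- plate_square: fixed winder head, 132 mm across, steel face 20 mm above the bench, four studs, evenly spaced (every 90 deg), at 45, 135, 225 and 315 deg from its x axis (11 mm studs, 72 mm circle, 20 mm tall, upper 8 mm tapered). Origin: centre of its underside. An ear 34 mm wide to its -y carries the clamp, pivot 80 mm from the centre
- plate_square_seat (a point): centre of the head's steel face (20 mm above the bench), where the centre of the flange's underside belongs; axes as the head's
- clamp_square (a joint): swing clamp on the head's ear, vertical pivot: 0 = open (starts 0 to 0.2), grows anticlockwise seen from above; 1.4 rad = end stop, finger pointing at the head's centre over the seated flange's rim (finger 32 to 40 mm above the bench, 37 mm long). Stiff (0.06 N m), stays where left; can close only after the flange is seated
- clamp_square_grip (a point): middle of the clamp's black wing grip on the pivot axis, 77 mm above the bench: an upright bar 46 mm long (along the point's x axis, in line with the clamp finger), 14 mm thick, 34 mm tall; turns with the clamp
- plate_rect: fixed winder head, 132 mm across, steel face 20 mm above the bench, four studs in an oblong (62 x 36 mm between centres), at 30, 150, 210 and 330 deg from its x axis (11 mm studs, 72 mm circle, 20 mm tall, upper 8 mm tapered). Origin: centre of its underside. An ear 34 mm wide to its -y carries the clamp, pivot 80 mm from the centre
- plate_rect_seat (a point): centre of the head's steel face (20 mm above the bench), where the centre of the flange's underside belongs; axes as the head's
- clamp_rect (a joint): swing clamp on the head's ear, vertical pivot: 0 = open (starts 0 to 0.2), grows anticlockwise seen from above; 1.4 rad = end stop, finger pointing at the head's centre over the seated flange's rim (finger 32 to 40 mm above the bench, 37 mm long). Stiff (0.06 N m), stays where left; can close only after the flange is seated
- clamp_rect_grip (a point): middle of the clamp's black wing grip on the pivot axis, 77 mm above the bench: an upright bar 46 mm long (along the point's x axis, in line with the clamp finger), 14 mm thick, 34 mm tall; turns with the clamp
- clamp_tri_tip (a point): underside of the tip of the clamp's finger, 37 mm from the pivot, 32 mm above the bench; 43 mm from the head's centre when fully closed
- clamp_square_tip (a point): underside of the tip of the clamp's finger, 37 mm from the pivot, 32 mm above the bench; 43 mm from the head's centre when fully closed
- clamp_rect_tip (a point): underside of the tip of the clamp's finger, 37 mm from the pivot, 32 mm above the bench; 43 mm from the head's centre when fully closed
- masking_tape: bystander: roll of masking tape lying flat, 98 mm across, 25 mm high
- marker_black: bystander: black felt marker lying on its side, about 140 mm long, 18 mm thick
- small_carton_3: bystander: small brown carton 110 x 77 x 40 mm
Mind the look-alikes: they are no part of the job. What is shaped like the flange_tri but green is not meant. What is shaped like the plate_square but purple is not meant.

How it is judged:
By the outcome, as a careful person would: the job done as asked, in the order asked, and still so for the second after the job is handed in, with the robot touching nothing.
Of flange_tri, flange_square, flange_rect, flange_tee only 3 to 4 are there at a start; the rules pass over those that are not, and their reading is None.
Once in a run the grip may slacken for a moment while it holds something.
It also fails if it takes over 210 s, if anything falls off the work surface, if the arm or the gripper's body presses on something with over 40 N, if the wrist force passes 120 N, or if a joint passes its speed limit or range.

## Working session

There is one attempt and no reset: what is moved stays moved. The work goes in short steps, Python scripts to look and compute and a tool call to move; the robot and the scene stay as the last step left them, time stands still between calls to the robot, and variables do not carry over. Pictures are saved under pics/ and viewed, and the job is handed in when it is done.

Besides the shell and the picture viewer there is one more tool, called after ">>>" as name([rows], argument=value, ...), one row to a line, values as JSON. servo_tool: Moves the arm, as the interface text tells. Its arguments: {"type":"object","properties":{"motion":{"type":"array"},"claw":{"type":"number"},"force":{"type":"number"}},"required":["motion"]}

```bash
ls; mkdir -p pics; cat > h.py <<'E'
import numpy as np, cv2
from station import env, cams, job
def cap(n,f=None):
    r=cams.read_camera(n)
    if f: cv2.imwrite('pics/'+f,r['img'][:,:,::-1])
    return r
E
python3 - <<'E'
from h import *
for n in ['scene','top','wrist']:
    r=cap(n,n+'0.png'); print(n,r['K'].tolist(),r['k1'],np.round(r['cam_to_world'],3).tolist())
    np.savez('pics/'+n+'0.npz',**r)
print(env.get_obs()); print(env.hold_point_z)
E
```

```text
pics
scene [[438.18326011795784, 0.0, 278.2607884390329], [0.0, 438.18326011795784, 206.1761095983016], [0.0, 0.0, 1.0]] -0.12458834648966778 [[-0.656, 0.477, -0.585, -0.283], [-0.755, -0.422, 0.502, 0.573], [-0.007, 0.771, 0.637, 1.006], [0.0, 0.0, 0.0, 1.0]]
top [[418.81135821207266, 0.0, 277.6598796977201], [0.0, 418.81135821207266, 212.43646320462167], [0.0, 0.0, 1.0]] -0.06007442004044996 [[-0.017, 0.995, -0.098, 0.382], [-1.0, -0.017, -0.004, -0.13], [-0.006, 0.098, 0.995, 1.465], [0.0, 0.0, 0.0, 1.0]]
wrist [[290.72219883407485, 0.0, 282.91338679707417], [0.0, 290.72219883407485, 208.52279702809895], [0.0, 0.0, 1.0]] -0.06034612471919456 [[0.271, 0.927, 0.26, 0.214], [-0.963, 0.261, 0.071, -0.511], [-0.002, -0.27, 0.963, 0.373], [0.0, 0.0, 0.0, 1.0]]
{'clock': 0.15, 'joint_pos': array([-1.51131866e+00,  3.81074698e-01,  1.29802710e+00, -2.25559458e-05,
        1.46360987e+00, -2.15330317e-01]), 'qd': array([ 0.00034773, -0.00089788, -0.00253318, -0.00014662,  0.00097785,
       -0.00115124]), 'tau': array([ 3.00787106e-03, -4.48627353e+01, -2.31344461e+01, -1.30484227e-04,
        3.78456418e-03,  8.99832230e-06]), 'tool_pos': array([ 0.1492119 , -0.52914619,  0.23085573]), 'tool_rot': array([-3.11087552e+00, -4.30161082e-01, -1.01681067e-04]), 'force': array([-1.45020257, -1.39062776,  0.70701635]), 'moment': array([-0.00815422,  0.05015898,  0.01687846]), 'opening': 0.08565664603934255}
0.0187
```

View pics/scene0.png

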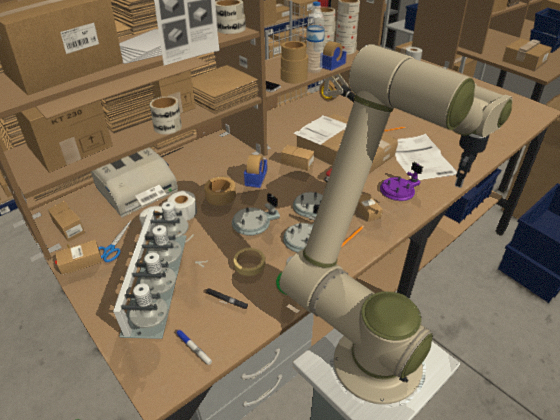

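View pics/top0.png

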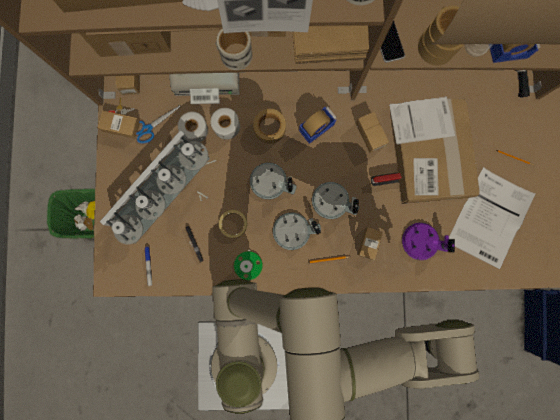

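View pics/wrist0.png

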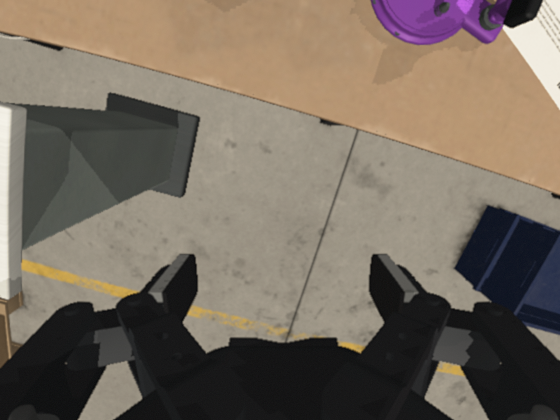

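The scene shows a rack with four grey flanges (top view, x 105–205, y 140–240), three grey heads at (270,180), (331,200) and (292,230), the purple look-alike head at (423,240), and the green look-alike flange at (247,265). Next I enlarge the heads and the rack.

```bash
python3 - <<'E'
import cv2
t=cv2.imread('pics/top0.png'); s=cv2.imread('pics/scene0.png')
cv2.imwrite('pics/c1.png',cv2.resize(t[150:260,235:370],None,fx=5.5,fy=5.5,interpolation=cv2.INTER_CUBIC))
cv2.imwrite('pics/c2.png',cv2.resize(t[130:250,95:220],None,fx=5,fy=5,interpolation=cv2.INTER_CUBIC))
cv2.imwrite('pics/c3.png',cv2.resize(s[185:345,105:245],None,fx=3.7,fy=3.7,interpolation=cv2.INTER_CUBIC))
E
```

```text
(no output)
```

View pics/c1.png

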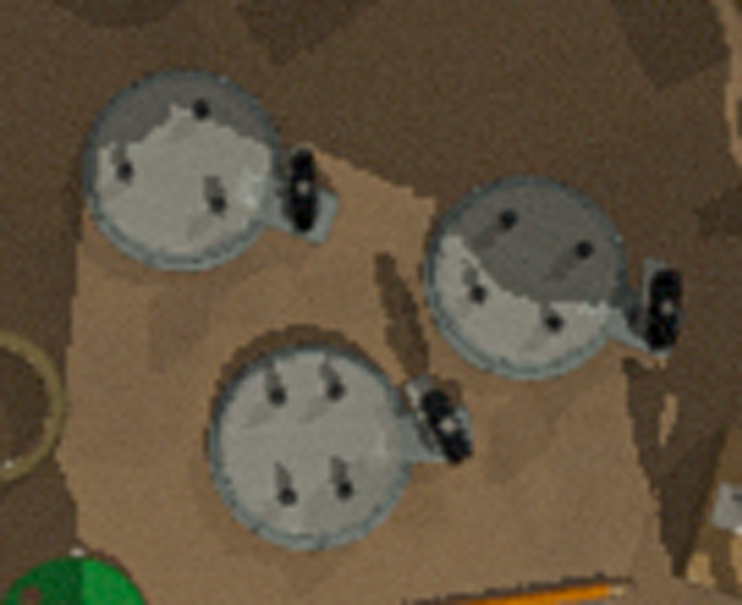

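View pics/c2.png

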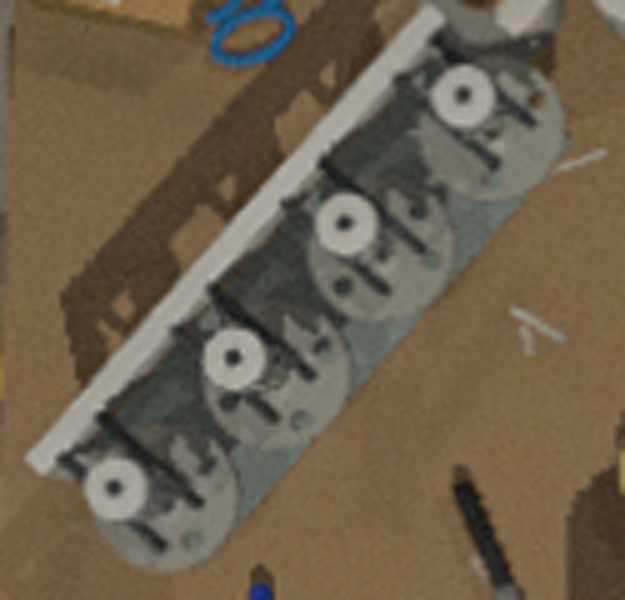

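View pics/c3.png

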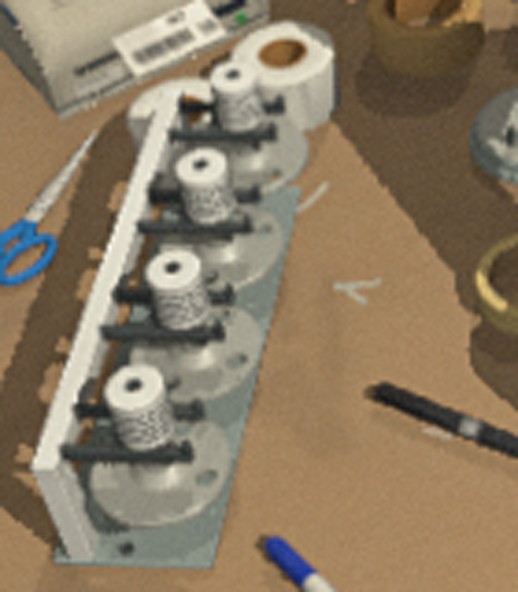

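```bash
cat >> h.py <<'E'
def ray(r,px):
    px=np.asarray(px,float).reshape(-1,1,2)
    u=cv2.undistortPoints(px,r['K'],np.array([float(r['k1']),0,0,0,0.])).reshape(-1,2)
    T=np.asarray(r['cam_to_world']); d=np.c_[u[:,0],-u[:,1],-np.ones(len(u))]@T[:3,:3].T
    return T[:3,3],d
def onz(r,px,z):
    o,d=ray(r,px); return (o+d*((z-o[2])/d[:,2])[:,None])
def proj(r,P):
    P=np.atleast_2d(P); T=np.asarray(r['cam_to_world']); c=(P-T[:3,3])@T[:3,:3]
    x=c[:,0]/-c[:,2]; y=-c[:,1]/-c[:,2]; f=1+float(r['k1'])*(x*x+y*y); K=r['K']
    return np.c_[x*f*K[0,0]+K[0,2],y*f*K[1,1]+K[1,2]]
E
python3 - <<'E'
from h import *
r=dict(np.load('pics/top0.npz'))
c1=lambda L:[(235+x/5.5,150+y/5.5) for x,y in L]
c2=lambda L:[(95+x/5,130+y/5) for x,y in L]
print('tri c, studs',onz(r,c1([(183,170)]),.02).round(3),onz(r,c1([(201,108),(122,172),(218,205)]),.04).round(3), 'grip',onz(r,c1([(303,190)]),.094).round(3))
print('sq',onz(r,c1([(527,278)]),.02).round(3),onz(r,c1([(508,218),(585,249),(554,322),(476,293)]),.04).round(3),'grip',onz(r,c1([(664,308)]),.094).round(3))
print('rect',onz(r,c1([(310,446)]),.02).round(3),onz(r,c1([(277,395),(335,388),(345,488),(287,495)]),.04).round(3),'grip',onz(r,c1([(447,425)]),.094).round(3))
k=onz(r,c2([(463,95),(346,223),(234,357),(114,487)]),.166); print('knobs z166',k.round(3),np.linalg.norm(np.diff(k,axis=0),axis=1))
print('rail ends',onz(r,c2([(432,12),(38,465)]),.12).round(3))
print('green',onz(r,[(247,265)],.096).round(3))
E
```

```text
tri c, studs [[ 0.635 -0.093  0.02 ]] [[ 0.671 -0.105  0.04 ]
 [ 0.631 -0.055  0.04 ]
 [ 0.609 -0.115  0.04 ]] grip [[ 0.608 -0.167  0.094]]
sq [[ 0.562 -0.309  0.02 ]] [[ 0.597 -0.296  0.04 ]
 [ 0.577 -0.343  0.04 ]
 [ 0.531 -0.323  0.04 ]
 [ 0.551 -0.275  0.04 ]] grip [[ 0.533 -0.382  0.094]]
rect [[ 0.458 -0.17   0.02 ]] [[ 0.489 -0.149  0.04 ]
 [ 0.493 -0.185  0.04 ]
 [ 0.431 -0.19   0.04 ]
 [ 0.427 -0.154  0.04 ]] grip [[ 0.465 -0.25   0.094]]
knobs z166 [[0.717 0.159 0.166]
 [0.636 0.233 0.166]
 [0.552 0.303 0.166]
 [0.471 0.379 0.166]] [0.10984824 0.10974142 0.11054975]
rail ends [[0.786 0.19  0.12 ]
 [0.489 0.448 0.12 ]]
green [[ 0.346 -0.021  0.096]]
```

```bash
cat >> h.py <<'E'
from scipy.spatial.transform import Rotation as Ro
def Rdown(psi):
    c,s=np.cos(psi),np.sin(psi); return np.array([[c,s,0],[s,-c,0],[0,0,-1]])
def pose():
    o=env.get_obs(); return np.array(o['tool_pos']),Ro.from_rotvec(o['tool_rot']).as_matrix()
def go(pos,psi=None,R=None):
    p,R0=pose(); R=Rdown(psi) if R is None else R
    row=np.r_[(R0.T@(np.array(pos)-p))*1000,Ro.from_matrix(R0.T@R).as_rotvec()]
    print('row',row.round(1)[:3].tolist(),row[3:].round(3).tolist(),'rows>=',int(np.ceil(max(np.linalg.norm(row[:3])/50,np.linalg.norm(row[3:])/.15))))
E
python3 - <<'E'
from h import *
go([.5,-.2,.30],0.)
E
```

```text
row [427.0, -221.7, -68.8] [-0.001, -0.0, 0.275] rows>= 10
```

>>> servo_tool([
  [[427,-222,-69,0,0,0.275],[427,-222,-69,0,0,0.275],[427,-222,-69,0,0,0.275],[427,-222,-69,0,0,0.275],[427,-222,-69,0,0,0.275],[427,-222,-69,0,0,0.275],[427,-222,-69,0,0,0.275],[427,-222,-69,0,0,0.275],[427,-222,-69,0,0,0.275],[427,-222,-69,0,0,0.275],[427,-222,-69,0,0,0.275],[427,-222,-69,0,0,0.275],[427,-222,-69,0,0,0.275],[427,-222,-69,0,0,0.275]],
])

```text
clock: 1.55
tool_pos: [0.4993, -0.2007, 0.3002]
tool_rot: [-3.141, 0.003, 0.001]
force: [0.3, 0.5, 0.4]
opening: 0.0854
```

```bash
python3 - <<'E'
from h import *
print(pose()[0]); r=cap('wrist','w1.png'); np.savez('pics/w1.npz',**r)
E
```

```text
[ 0.4992544  -0.20068216  0.30016554]
```

View pics/w1.png

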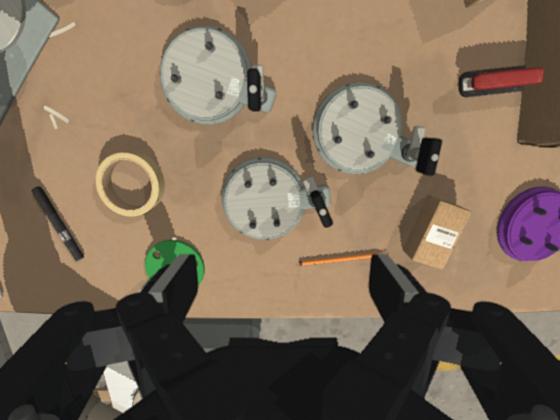

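The wrist view shows tri head at (205,75), square at (357,128), rect at (262,198); the green flange (175,260) and purple head (530,225) are decoys. Now the rack.

```bash
python3 - <<'E'
from h import *
go([.43,.08,.22],.86)
E
```

```text
row [-69.9, -280.5, 80.3] [-0.0, 0.0, -0.862] rows>= 7
```

>>> servo_tool([
  [[-70,-280,80,0,0,-0.86],[-70,-280,80,0,0,-0.86],[-70,-280,80,0,0,-0.86],[-70,-280,80,0,0,-0.86],[-70,-280,80,0,0,-0.86],[-70,-280,80,0,0,-0.86],[-70,-280,80,0,0,-0.86],[-70,-280,80,0,0,-0.86],[-70,-280,80,0,0,-0.86],[-70,-280,80,0,0,-0.86],[-70,-280,80,0,0,-0.86]],
])

```text
clock: 2.7
tool_pos: [0.4304, 0.0792, 0.2205]
tool_rot: [2.857, 1.306, 0.001]
force: [0.6, -0.1, -0.1]
opening: 0.0856
```

```bash
python3 - <<'E'
from h import *
print(pose()[0]); r=cap('wrist','w2.png'); np.savez('pics/w2.npz',**r)
i=cv2.imread('pics/w2.png'); cv2.imwrite('pics/w2b.png',cv2.resize(i[:260],(800,371),interpolation=cv2.INTER_CUBIC))
E
```

```text
[0.43043914 0.07919393 0.22047465]
```

View pics/w2b.png

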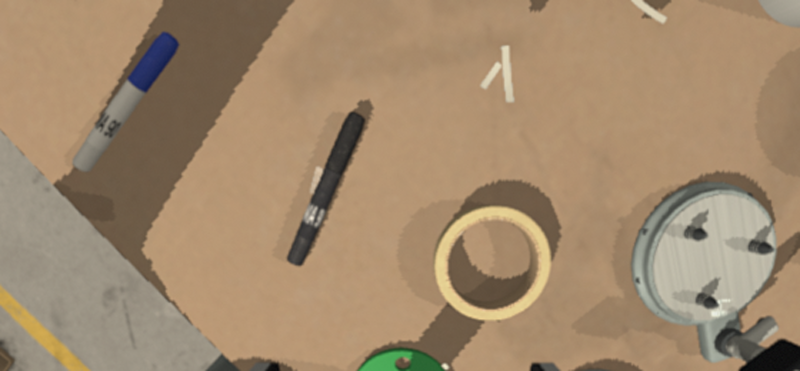

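The rack lies above the frame (the view shows markers and tape), so I move 140 mm forward and 50 mm up.

>>> servo_tool([
  [[140,0,-50,0,0,0],[140,0,-50,0,0,0],[140,0,-50,0,0,0],[140,0,-50,0,0,0],[140,0,-50,0,0,0],[140,0,-50,0,0,0]],
])

```text
clock: 3.35
tool_pos: [0.5208, 0.1854, 0.2698]
tool_rot: [-2.856, -1.308, 0.002]
force: [0.4, 0.8, 0.0]
opening: 0.0855
```

```bash
python3 - <<'E'
from h import *
print(pose()[0]); r=cap('wrist','w3.png'); np.savez('pics/w3.npz',**r)
i=cv2.imread('pics/w3.png'); cv2.imwrite('pics/w3b.png',cv2.resize(i[:260],(800,371),interpolation=cv2.INTER_CUBIC))
E
```

```text
[0.52082885 0.1853861  0.26979333]
```

View pics/w3b.png

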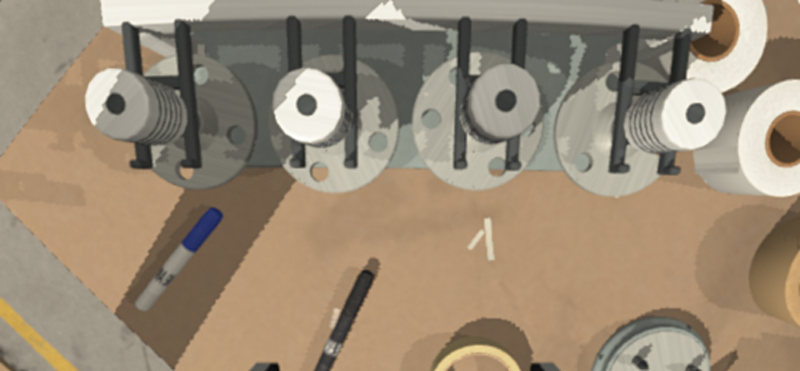

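```bash
python3 - <<'E'
from h import *
u=np.array([.65,.75,0]);u/=np.linalg.norm(u)
m=np.array([.594,.2685,0])
go(m-.12*u+[0,0,.2],R=Rdown(.86)@Ro.from_rotvec([0,.7,0]).as_matrix())
E
```

```text
row [-9.1, 0.9, 70.0] [-0.0, 0.701, -0.002] rows>= 5
```

>>> servo_tool([
  [[-9,1,70,0,0.7,0],[-9,1,70,0,0.7,0],[-9,1,70,0,0.7,0],[-9,1,70,0,0.7,0],[-9,1,70,0,0.7,0],[-9,1,70,0,0.7,0],[-9,1,70,0,0.7,0],[-9,1,70,0,0.7,0]],
])

```text
clock: 4.2
tool_pos: [0.5167, 0.1787, 0.2009]
tool_rot: [-2.465, -1.131, -0.898]
force: [0.2, 0.3, 0.9]
opening: 0.0857
```

```bash
python3 - <<'E'
from h import *
print(pose()[0]); r=cap('wrist','w4.png'); np.savez('pics/w4.npz',**r)
i=cv2.imread('pics/w4.png'); cv2.imwrite('pics/w4b.png',cv2.resize(i[:300],(800,429),interpolation=cv2.INTER_CUBIC))
E
```

```text
[0.51671605 0.17874474 0.20091716]
```

View pics/w4b.png

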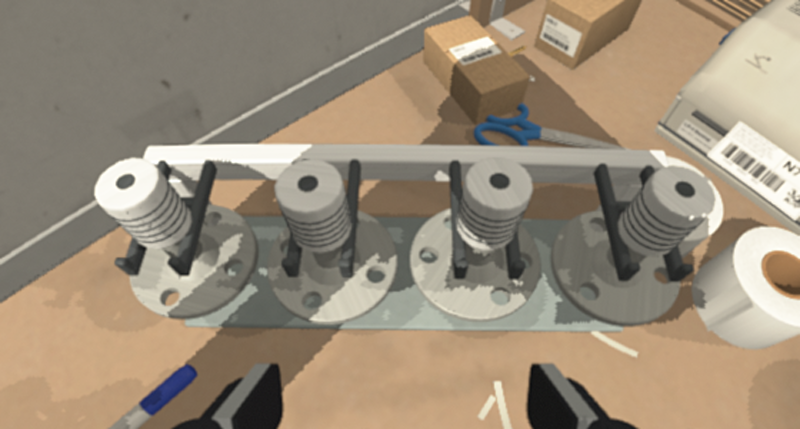

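```bash
python3 - <<'E'
import cv2,numpy as np
i=cv2.imread('pics/w4.png')
cr=[(82,130),(182,130),(282,130),(380,130)]
t=[cv2.resize(i[y:y+98,x:x+105],None,fx=3.8,fy=3.0,interpolation=cv2.INTER_CUBIC) for x,y in cr]
cv2.imwrite('pics/w4c.png',np.vstack([np.hstack(t[:2]),np.hstack(t[2:])]))
E
```

```text
(no output)
```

View pics/w4c.png

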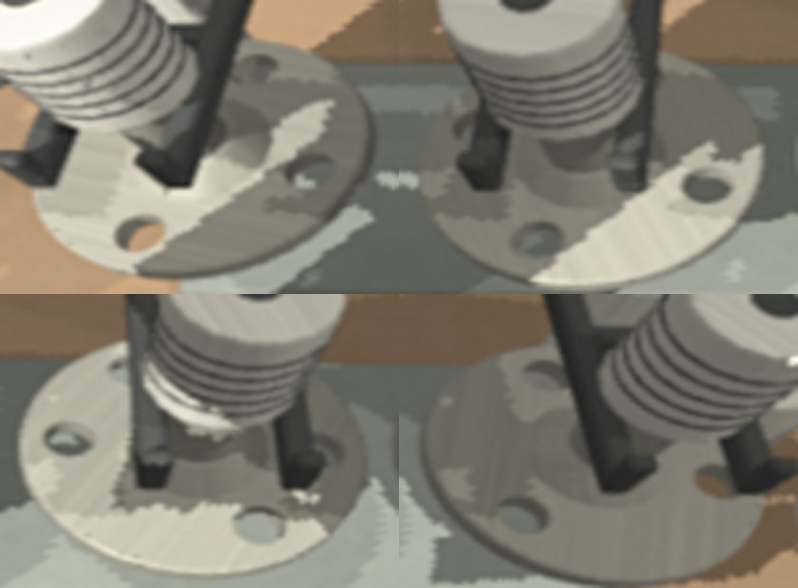

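```bash
python3 - <<'E'
from h import *
r=dict(np.load('pics/w4.npz'))
H={'A':((82,130),[(258,68),(312,168),(140,234)]),'B':((182,130),[(66,125),(139,240),(309,186)]),
'C':((282,130),[(68,145),(260,229),(120,76),(328,156)]),'D':((380,130),[(146,80),(124,221),(316,187)])}
K=[(.471,.379),(.552,.303),(.636,.233),(.717,.159)]
for (n,(o,L)),k in zip(H.items(),K):
    P=onz(r,[(o[0]+x/3.8,o[1]+y/3.0) for x,y in L],.077)[:,:2]
    A=np.array([[2*a,2*b,1] for a,b in P]); 
    if len(P)>=3:
        s=np.linalg.lstsq(A,(P**2).sum(1),rcond=None)[0]; c=s[:2]; R=np.sqrt(s[2]+c@c)
    d=P-c; d2=P-np.array(k)
    print(n,'fit c',c.round(4),'R',R.round(4),'knob',k,'ang fit',np.degrees(np.arctan2(d[:,1],d[:,0])).round(1),'ang knob',np.degrees(np.arctan2(d2[:,1],d2[:,0])).round(1),np.linalg.norm(d2,axis=1).round(3))
# knob tops
kt=onz(r,[(125*.7,181*.7),(307*.7,183*.7),(499*.7,181*.7),(684*.7,189*.7)],.166); print(kt.round(4))
E
```

```text
A fit c [0.4701 0.3791] R 0.0367 knob (0.471, 0.379) ang fit [  32.   -55.2 -145.4] ang knob [  32.9  -56.3 -146.4] [0.036 0.036 0.037]
B fit c [0.5522 0.3068] R 0.0383 knob (0.552, 0.303) ang fit [ 124.  -147.6  -64.7] ang knob [ 120.9 -152.5  -61.8] [0.041 0.036 0.035]
C fit c [0.6381 0.2346] R 0.0372 knob (0.636, 0.233) ang fit [ 139.4 -107.3   84.3  -47.7] ang knob [ 135.5 -104.8   81.5  -43.8] [0.037 0.035 0.039 0.038]
D fit c [0.7158 0.1599] R 0.0358 knob (0.717, 0.159) ang fit [  61.1 -176.6  -58.8] ang knob [  63.5 -178.2  -59.8] [0.036 0.037 0.034]
[[0.47   0.3781 0.166 ]
 [0.5504 0.3039 0.166 ]
 [0.6345 0.2333 0.166 ]
 [0.7147 0.1593 0.166 ]]
```

```bash
python3 - <<'E'
from h import *
def h4(c,a): a=np.radians(a); return [c[0]+.036*np.cos(a),c[1]+.036*np.sin(a),.078]
A=np.array([h4((.4705,.379),a) for a in (33,-56,-146,123.5)]); B=np.array([h4((.5515,.304),a) for a in (121,-151,-62,30)])
for n in ['top0','scene0','w3','w4']:
    r=dict(np.load(f'pics/{n}.npz')); print(n,proj(r,A).round(0).tolist(),proj(r,B).round(0).tolist())
t=cv2.imread('pics/scene0.png'); o=t[270:340,110:180]; o2=t[235:305,130:200]
w=cv2.imread('pics/w3.png'); a=w[20:140,40:180]; b=w[20:140,170:310]
cv2.imwrite('pics/c5.png',np.vstack([np.hstack([cv2.resize(x,(400,300),interpolation=cv2.INTER_CUBIC) for x in p]) for p in [(o,o2),(a,b)]]))
E
```

```text
top0 [[122.0, 220.0], [137.0, 223.0], [134.0, 238.0], [119.0, 235.0]] [[141.0, 210.0], [155.0, 214.0], [160.0, 199.0], [145.0, 196.0]]
scene0 [[137.0, 307.0], [155.0, 300.0], [161.0, 314.0], [142.0, 322.0]] [[152.0, 288.0], [169.0, 282.0], [165.0, 270.0], [147.0, 276.0]]
w3 [[139.0, 51.0], [165.0, 94.0], [129.0, 119.0], [102.0, 77.0]] [[202.0, 77.0], [224.0, 120.0], [265.0, 100.0], [244.0, 53.0]]
w4 [[149.0, 152.0], [163.0, 186.0], [119.0, 207.0], [107.0, 171.0]] [[203.0, 172.0], [218.0, 209.0], [263.0, 192.0], [245.0, 155.0]]
```

View pics/c5.png

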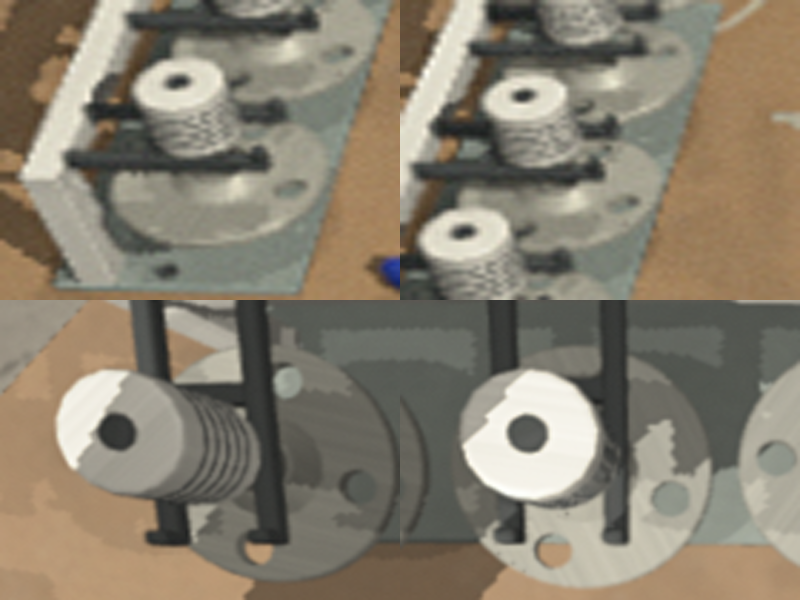

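Flange A (w3/c5: holes at 90° steps, no fourth hole at the scene position where a square's would be) is the tee and stays. C is the oblong, D the tri, and B (by elimination, dark hole seen at 4th/3rd spot) the square. The white rolls stand close to D, so I check their height.

```bash
python3 - <<'E'
from h import *
a=dict(np.load('pics/top0.npz'));b=dict(np.load('pics/w4.npz'));c=dict(np.load('pics/w3.npz'))
def tri(L):
    M=np.zeros((3,3));v=np.zeros(3);D=[]
    for r,p in L:
        o,d=ray(r,[p]);d=d[0]/np.linalg.norm(d[0]);Q=np.eye(3)-np.outer(d,d);M+=Q;v+=Q@o;D.append((Q,o))
    x=np.linalg.solve(M,v);return x.round(3),[np.linalg.norm(Q@(x-o)).round(4) for Q,o in D]
print('roll near',tri([(a,(224,122)),(b,(787*.7,267*.7))]),tri([(a,(224,122)),(c,(787*.7,138*.7))]))
print('roll2',tri([(a,(193,124)),(c,(712*.7,30*.7))]))
for n,k in zip('ABCD',[(95+114/5,130+487/5),(95+234/5,130+357/5),(95+346/5,130+223/5),(95+463/5,130+95/5)]):
    w=dict(A=(125,181),B=(307,183),C=(499,181),D=(684,189))[n]; w3=dict(A=(116,104),B=(306,104),C=(506,100),D=(695,113))[n]
    print(n,tri([(a,k),(b,(w[0]*.7,w[1]*.7)),(c,(w3[0]*.7,w3[1]*.7))]))
E
```

```text
roll near (array([0.837, 0.058, 0.064]), [np.float64(0.0019), np.float64(0.0019)]) (array([0.838, 0.057, 0.058]), [np.float64(0.0001), np.float64(0.0001)])
roll2 (array([0.837, 0.167, 0.046]), [np.float64(0.0), np.float64(0.0)])
A (array([0.47 , 0.378, 0.166]), [np.float64(0.0004), np.float64(0.0003), np.float64(0.0002)])
B (array([0.551, 0.304, 0.165]), [np.float64(0.0009), np.float64(0.0005), np.float64(0.0005)])
C (array([0.636, 0.234, 0.164]), [np.float64(0.0004), np.float64(0.0003), np.float64(0.0001)])
D (array([0.717, 0.159, 0.164]), [np.float64(0.0003), np.float64(0.0001), np.float64(0.0003)])
```

```bash
python3 - <<'E'
from h import *
go([.58,.16,.25],np.radians(100))
go([.717,.159,.21],np.radians(138.4))
E
```

```text
row [52.1, 60.4, -20.3] [0.31, -0.651, -0.847] rows>= 8
row [94.1, 164.9, 67.4] [0.542, -0.549, -1.485] rows>= 12
```

>>> servo_tool([
  [[52,60,-20,0.31,-0.651,-0.847],[52,60,-20,0.31,-0.651,-0.847],[52,60,-20,0.31,-0.651,-0.847],[52,60,-20,0.31,-0.651,-0.847],[52,60,-20,0.31,-0.651,-0.847],[52,60,-20,0.31,-0.651,-0.847],[52,60,-20,0.31,-0.651,-0.847],[52,60,-20,0.31,-0.651,-0.847],[94,165,67,0.542,-0.549,-1.485],[94,165,67,0.542,-0.549,-1.485],[94,165,67,0.542,-0.549,-1.485],[94,165,67,0.542,-0.549,-1.485],[94,165,67,0.542,-0.549,-1.485],[94,165,67,0.542,-0.549,-1.485],[94,165,67,0.542,-0.549,-1.485],[94,165,67,0.542,-0.549,-1.485]],
])

```text
clock: 5.85
tool_pos: [0.7163, 0.1587, 0.2102]
tool_rot: [1.12, 2.935, 0.002]
force: [0.2, 0.5, -0.4]
opening: 0.0856
```

```bash
python3 - <<'E'
from h import *
print(pose()[0]); r=cap('wrist','w5.png'); np.savez('pics/w5.npz',**r); go([.717,.159,.135],np.radians(138.4))
print(env.get_obs()['joint_pos'].round(2))
print(proj(r,[[.717,.159,.166]]))
E
```

```text
[0.71629126 0.15866728 0.21017347]
row [-0.3, 0.7, 75.1] [0.001, -0.0, -0.002] rows>= 2
[ 0.06  0.74  0.7   0.    1.7  -0.79]
[[284.95628529 233.09565168]]
```

View pics/w5.png

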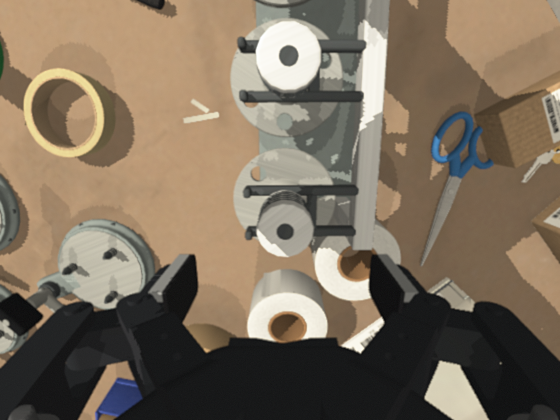

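The knob hole of D sits at (285,231), predicted at (285,233), so the measurement holds. Descend, grip.

>>> servo_tool([
  [[0,1,40,0,0,0],[0,1,75,0,0,0],[0,1,75,0,0,0],[0,1,75,0,0,0],[0,1,75,0,0,0]],
])

```text
clock: 6.4
tool_pos: [0.7181, 0.1592, 0.1375]
tool_rot: [1.117, 2.933, 0.005]
force: [0.9, 0.1, 0.7]
opening: 0.0858
```

>>> servo_tool([
  [[0,0,0,0,0,0],[0,0,0,0,0,0],[0,0,0,0,0,0],[0,0,0,0,0,0],[0,0,0,0,0,0],[0,0,0,0,0,0],[0,0,0,0,0,0],[0,0,0,0,0,0],[0,0,0,0,0,0],[0,0,0,0,0,0]],
], claw=0, force=70)

```text
clock: 7.4
tool_pos: [0.7173, 0.1592, 0.1356]
tool_rot: [1.117, 2.936, 0.004]
force: [-0.3, 0.6, 5.0]
opening: 0.0388
```

>>> servo_tool([
  [[0,0,-18,0,0,0],[0,0,-18,0,0,0],[0,0,-18,0,0,0],[0,-25,-18,0,0,0],[0,-50,-18,0,0,0],[0,-75,-18,0,0,0],[0,-100,-18,0,0,0],[0,-105,-18,0,0,0],[0,-105,-18,0,0,0],[0,-105,-45,0,0,0],[0,-105,-80,0,0,0],[0,-105,-80,0,0,0],[0,-105,-80,0,0,0]],
])

```text
clock: 8.7
tool_pos: [0.6476, 0.0814, 0.2141]
tool_rot: [-1.116, -2.936, -0.003]
force: [-0.6, -0.5, -4.8]
opening: 0.0381
```

```bash
python3 - <<'E'
from h import *
print(pose()[0]); r=cap('wrist','w6.png'); np.savez('pics/w6.npz',**r)
go([.635,-.03,.24],np.radians(57))
E
```

```text
[0.64760902 0.08135706 0.2141346 ]
row [-64.8, -91.2, -27.2] [-0.002, -0.003, 1.42] rows>= 10
```

View pics/w6.png

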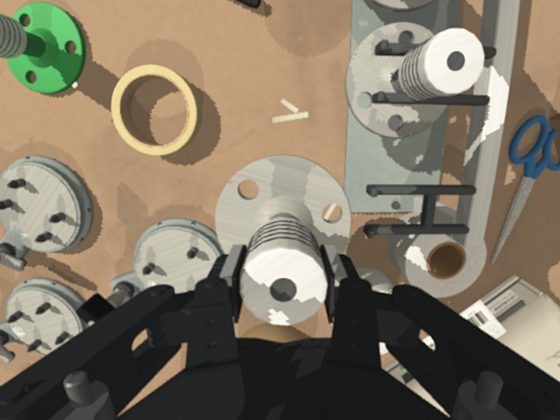

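```bash
python3 - <<'E'
from h import *
r=dict(np.load('pics/w6.npz'));p,R=pose()
P=onz(r,[(248,188.5),(331,213)],p[2]-.0576)
L=(P-p)@R*1000; print(L.round(1)); d=L[1,:2]-L[0,:2]; print(np.linalg.norm(d),'exp 62.35'); m=L[:,:2].mean(0); n=np.array([-d[1],d[0]])/np.linalg.norm(d)
for s in (1,-1): print('centre',m+s*n*18, 'bisector ang deg', np.degrees(np.arctan2(*(-s*n)[::-1])))
E
```

```text
[[ 27.2 -24.7  57.7]
 [  9.2  34.5  57.6]]
61.869238853997864 exp 62.35
centre [ 0.99998074 -0.35830464] bisector ang deg 16.941689306013128
centre [35.43764595 10.13203449] bisector ang deg -163.05831069398687
```

```bash
python3 - <<'E'
from h import *
T=np.array([[.671,-.105,.04],[.631,-.055,.04],[.609,-.115,.04]])
t=[]
for n in ['w1','w2','w5','w6']:
    r=dict(np.load(f'pics/{n}.npz')); q=proj(r,T); c=q.mean(0).round().astype(int); print(n,q.round(1).tolist(),c)
    i=cv2.imread(f'pics/{n}.png'); i=cv2.copyMakeBorder(i,60,60,60,60,cv2.BORDER_CONSTANT); x,y=c+60
    t.append(cv2.resize(i[y-35:y+35,x-47:x+48],(400,295),interpolation=cv2.INTER_CUBIC))
cv2.imwrite('pics/c6.png',np.vstack([np.hstack(t[:2]),np.hstack(t[2:])]))
E
```

```text
w1 [[207.2, 43.4], [170.9, 77.6], [217.5, 94.4]] [199  72]
w2 [[540.9, 175.1], [493.4, 164.4], [501.9, 214.4]] [512 185]
w5 [[104.2, 302.9], [103.2, 257.4], [61.4, 274.1]] [ 90 278]
w6 [[184.8, 302.4], [188.4, 256.5], [142.5, 273.7]] [172 278]
```

View pics/c6.png

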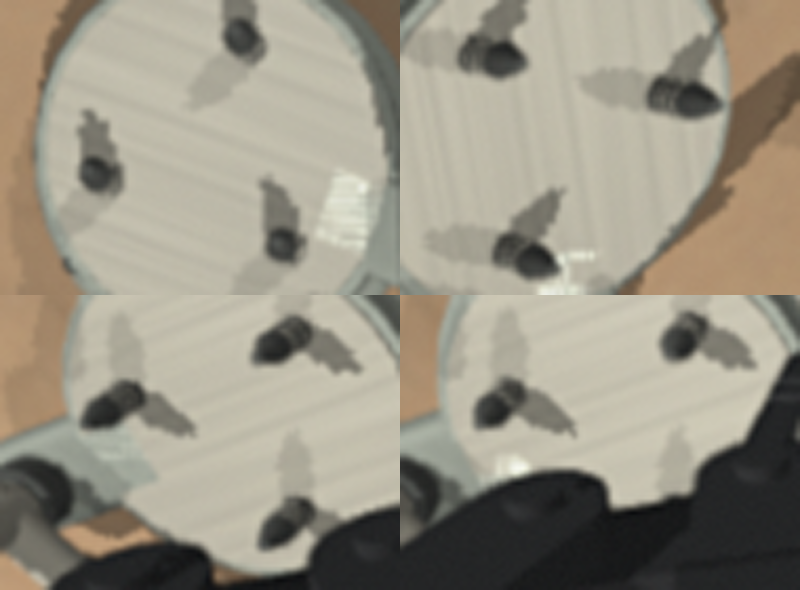

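```bash
python3 - <<'E'
from h import *
go([.586,-.1685,.22],np.radians(57))
E
```

```text
row [-120.2, -227.3, -7.4] [-0.002, -0.003, 1.42] rows>= 10
```

>>> servo_tool([
  [[-120,-227,-7,0,0,1.42],[-120,-227,-7,0,0,1.42],[-120,-227,-7,0,0,1.42],[-120,-227,-7,0,0,1.42],[-120,-227,-7,0,0,1.42],[-120,-227,-7,0,0,1.42],[-120,-227,-7,0,0,1.42],[-120,-227,-7,0,0,1.42],[-120,-227,-7,0,0,1.42],[-120,-227,-7,0,0,1.42],[-120,-227,-7,0,0,1.42],[-120,-227,-7,0,0,1.42],[-120,-227,-7,0,0,1.42],[-120,-227,-7,0,0,1.42]],
])

```text
clock: 10.15
tool_pos: [0.586, -0.1687, 0.2208]
tool_rot: [-2.759, -1.499, -0.001]
force: [-0.3, 0.0, -2.0]
opening: 0.0383
```

```bash
python3 - <<'E'
from h import *
print(pose()[0]); r=cap('wrist','w7.png'); np.savez('pics/w7.npz',**r)
i=cv2.imread('pics/w7.png'); cv2.imwrite('pics/w7b.png',cv2.resize(i[30:230,140:420],(800,571),interpolation=cv2.INTER_CUBIC))
E
```

```text
[ 0.58599514 -0.16866931  0.22075242]
```

View pics/w7b.png

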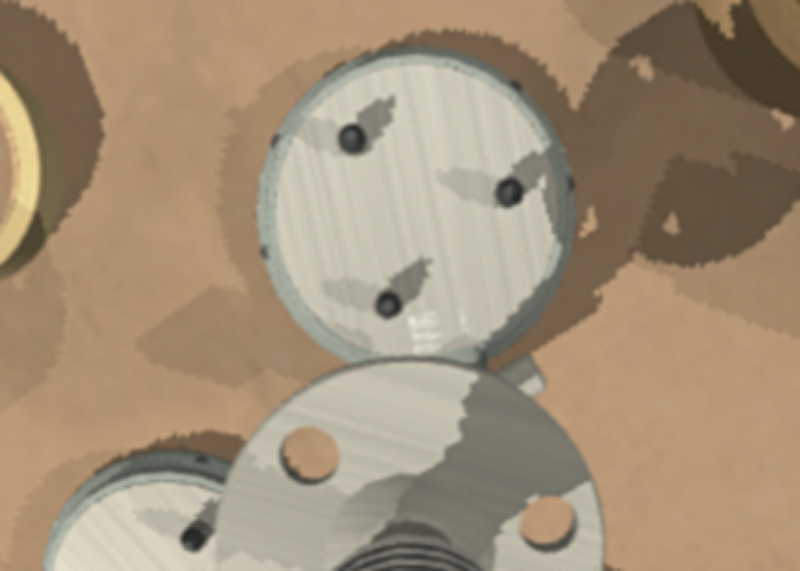

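```bash
cat >> h.py <<'E'
def studs(img,box,thr=70,amin=15,amax=250):
    x0,y0,x1,y1=box; g=cv2.cvtColor(img[y0:y1,x0:x1],cv2.COLOR_RGB2GRAY)
    n,l,s,c=cv2.connectedComponentsWithStats((g<thr).astype(np.uint8))
    return [(c[i,0]+x0,c[i,1]+y0,int(s[i,4])) for i in range(1,n) if amin<=s[i,4]<=amax]
E
python3 - <<'E'
from h import *
r=dict(np.load('pics/w7.npz')); s=studs(r['img'],(235,50,340,145)); print(s)
P=onz(r,[q[:2] for q in s],.038); print(P.round(4))
E
```

```text
[(np.float64(263.86486486486484), np.float64(78.21621621621622), 37), (np.float64(318.4418604651163), np.float64(96.53488372093022), 43), (np.float64(276.48275862068965), np.float64(135.6206896551724), 29)]
[[ 0.6326 -0.058   0.038 ]
 [ 0.6708 -0.1045  0.038 ]
 [ 0.6114 -0.1142  0.038 ]]
```

```bash
cat >> h.py <<'E'
def circ(P):
    P=np.asarray(P)[:,:2]; A=np.c_[2*P,np.ones(len(P))]; s=np.linalg.lstsq(A,(P**2).sum(1),rcond=None)[0]; c=s[:2]
    d=P-c; return c,np.sqrt(s[2]+c@c),np.degrees(np.arctan2(d[:,1],d[:,0]))
E
python3 - <<'E'
from h import *
r=dict(np.load('pics/w7.npz')); s=studs(r['img'],(235,50,340,145)); p,R=pose()
for z in (.024,.028,.032):
    P=onz(r,[q[:2] for q in s],z); c,rad,a=circ(P); print(z,c.round(4),rad.round(4),a.round(1))
# face disc: holes of the flange
L=[(140+310*.35,30+454*.35),(140+548*.35,30+522*.35)]
Q=(onz(r,L,p[2]-.0576)-p)@R*1000; d=Q[1,:2]-Q[0,:2]; m=Q[:,:2].mean(0); n=np.array([-d[1],d[0]])/np.linalg.norm(d)
print(Q.round(1),np.linalg.norm(d),m+n*18,np.degrees(np.arctan2(*(-n)[::-1])))
E
```

```text
0.024 [ 0.639  -0.0914] 0.0362 [  99.5  -20.7 -140.8]
0.028 [ 0.6388 -0.0916] 0.0358 [  99.5  -20.7 -140.8]
0.032 [ 0.6386 -0.0919] 0.0354 [  99.5  -20.7 -140.8]
[[ 26.3 -25.1  57.7]
 [  8.9  34.   57.6]] 61.52736864421362 [ 0.31275553 -0.61147024] 16.36647301622529
```

```bash
python3 - <<'E'
from h import *
r=dict(np.load('pics/w1.npz'))
for nm,box in dict(tri=(160,30,243,120),sq=(320,90,400,168),rect=(228,165,298,238)).items():
    s=studs(r['img'],box,75,8,200); print(nm,[(round(a,1),round(b,1),c) for a,b,c in s])
    if len(s)>2:
        for z in(.028,.036): c,rad,a=circ(onz(r,[q[:2] for q in s],z)); print(z,c.round(4),rad.round(4),a.round(1))
r=dict(np.load('pics/top0.npz'))
for nm,box in dict(tri=(252,160,287,200),sq=(314,182,350,220),rect=(276,214,308,246)).items():
    for th in (60,75,90):
        s=studs(r['img'],box,th,3,40)
        print(nm,th,[(round(a,1),round(b,1),c) for a,b,c in s])
E
```

```text
tri [(np.float64(209.1), np.float64(45.4), 34), (np.float64(174.9), np.float64(77.5), 36), (np.float64(219.0), np.float64(94.3), 30)]
0.028 [ 0.6381 -0.0916] 0.0359 [ -21.    98.3 -140.5]
0.036 [ 0.6367 -0.0937] 0.0352 [ -21.    98.3 -140.5]
sq [(np.float64(352.7), np.float64(103.9), 35), (np.float64(385.6), np.float64(119.2), 40), (np.float64(336.9), np.float64(138.7), 30), (np.float64(369.3), np.float64(153.4), 34)]
0.028 [ 0.5643 -0.3089] 0.0359 [  22.3  -67.8  111.6 -157.7]
0.036 [ 0.5644 -0.3068] 0.0352 [  22.3  -67.8  111.6 -157.7]
rect [(np.float64(272.4), np.float64(181.2), 28), (np.float64(247.8), np.float64(183.2), 29), (np.float64(276.3), np.float64(221.8), 37), (np.float64(252.4), np.float64(223.9), 29)]
0.028 [ 0.4589 -0.1695] 0.0358 [ -25.6   34.2 -144.6  154.8]
0.036 [ 0.461  -0.1701] 0.0351 [ -25.6   34.2 -144.6  154.8]
tri 60 [(np.float64(268.0), np.float64(161.7), 7), (np.float64(284.8), np.float64(160.6), 5), (np.float64(271.0), np.float64(169.5), 8), (np.float64(252.2), np.float64(171.5), 4), (np.float64(257.5), np.float64(180.5), 4), (np.float64(285.8), np.float6
[... 1415 characters left out ...]
85.0), np.float64(221.5), 6), (np.float64(295.5), np.float64(220.5), 4), (np.float64(286.8), np.float64(239.6), 5), (np.float64(297.5), np.float64(238.5), 4)]
rect 75 [(np.float64(278.8), np.float64(216.5), 35), (np.float64(300.7), np.float64(215.1), 14), (np.float64(295.4), np.float64(220.3), 7), (np.float64(285.0), np.float64(221.3), 7), (np.float64(307.0), np.float64(222.5), 6), (np.float64(296.8), np.float64(237.9), 11), (np.float64(286.7), np.float64(240.0), 7)]
rect 90 [(np.float64(302.6), np.float64(217.8), 33), (np.float64(295.3), np.float64(219.4), 17), (np.float64(284.9), np.float64(220.4), 14), (np.float64(286.5), np.float64(238.7), 15), (np.float64(296.9), np.float64(237.2), 17)]
```

```bash
python3 - <<'E'
from h import *
go([.6385,-.0924,.2],np.radians(56)); go([.6385,-.0924,.12],np.radians(56))
E
```

```text
row [92.6, 2.6, 21.0] [-0.001, -0.001, 0.018] rows>= 2
row [92.4, 2.7, 101.0] [-0.001, -0.001, 0.018] rows>= 3
```

>>> servo_tool([
  [[50,1,10,0,0,0.018],[92.5,2.7,21,0,0,0.018],[92.5,2.7,21,0,0,0.018],[92.5,2.7,60,0,0,0.018],[92.5,2.7,90,0,0,0.018],[92.5,2.7,101,0,0,0.018],[92.5,2.7,101,0,0,0.018],[92.5,2.7,101,0,0,0.018],[92.5,2.7,101,0,0,0.018]],
])

```text
clock: 11.1
tool_pos: [0.6395, -0.0929, 0.1221]
tool_rot: [2.774, 1.473, 0.005]
force: [0.6, 0.0, -3.2]
opening: 0.0386
```

```bash
python3 - <<'E'
from h import *
p,R=pose(); print(p); r=cap('wrist','w8.png'); np.savez('pics/w8.npz',**r); go([.6385,-.0924,.12],np.radians(56))
i=cv2.imread('pics/w8.png'); cv2.imwrite('pics/w8b.png',cv2.resize(i[130:280,180:390],(770,550),interpolation=cv2.INTER_CUBIC))
E
```

```text
[ 0.63945126 -0.09290028  0.12214157]
row [-0.1, -0.9, 1.9] [0.002, -0.002, -0.001] rows>= 1
```

View pics/w8b.png

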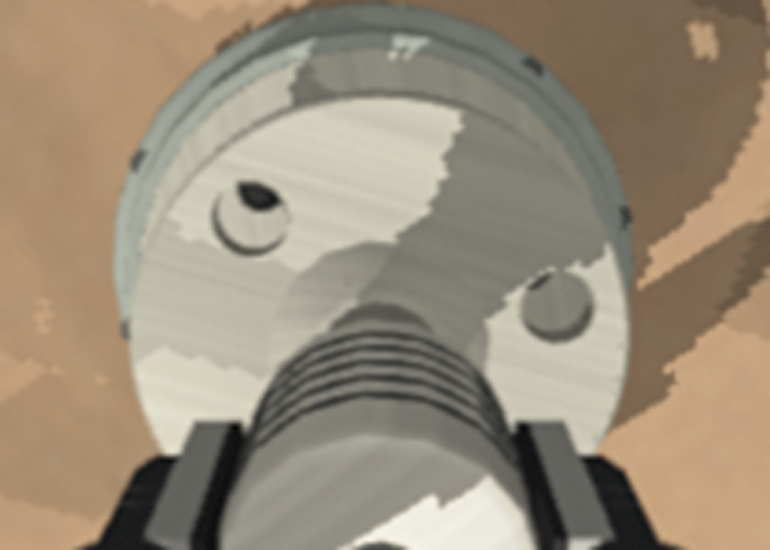

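```bash
python3 - <<'E'
from h import *
r=cap('wrist','w9.png'); np.savez('pics/w9.npz',**r); p,R=pose(); print(p)
s=3.667
al=np.radians([-43.35,76.65]); H=np.c_[.65+36*np.cos(al),-.45+36*np.sin(al)]/1000
for z in (.0576,.0656):
    W=p+np.c_[H,[z,z]]@R.T; print('holes',((proj(r,W)-[180,130])*s).round(0).tolist())
W[:,2]=.040; print('tips if aligned',((proj(r,W)-[180,130])*s).round(0).tolist(),W.round(4).tolist())
W[:,2]=.032; print('shoulder',((proj(r,W)-[180,130])*s).round(0).tolist())
i=cv2.imread('pics/w9.png'); cv2.imwrite('pics/w9b.png',cv2.resize(i[130:280,180:390],(770,550),interpolation=cv2.INTER_CUBIC))
E
```

```text
[ 0.63916175 -0.09272439  0.12165283]
holes [[249.0, 213.0], [558.0, 302.0]]
holes [[254.0, 205.0], [552.0, 291.0]]
tips if aligned [[263.0, 190.0], [540.0, 271.0]] [[0.6335, -0.0563, 0.04], [0.673, -0.1046, 0.04]]
shoulder [[266.0, 184.0], [535.0, 262.0]]
```

View pics/w9b.png

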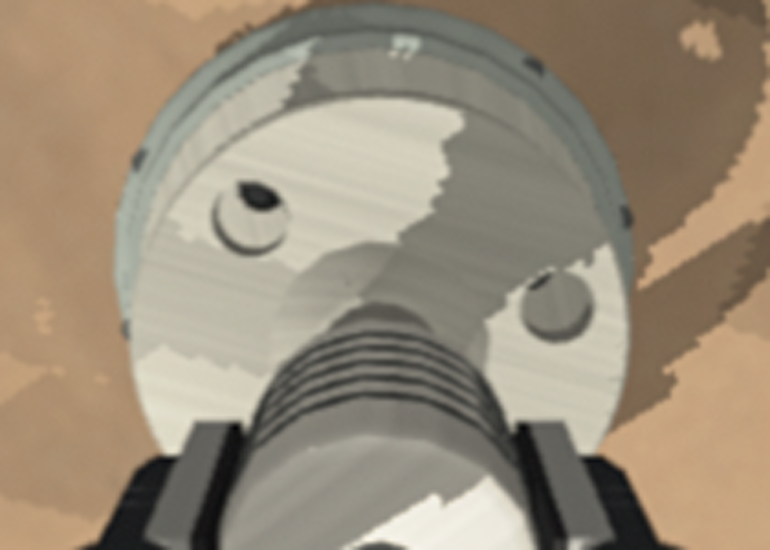

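Both visible holes show the dark stud tips at (258,200) and (540,278) in the crop, within about 1 mm of the aligned prediction, so I lower gently.

>>> servo_tool([
  [[0,-0.5,5,0,0,0],[0,-0.5,10,0,0,0],[0,-0.5,15,0,0,0],[0,-0.5,20,0,0,0],[0,-0.5,22,0,0,0],[0,-0.5,24,0,0,0],[0,-0.5,24,0,0,0]],
])

```text
clock: 11.9
tool_pos: [0.6382, -0.0921, 0.096]
tool_rot: [-2.773, -1.473, -0.001]
force: [-0.4, -0.3, -4.1]
opening: 0.0383
```

```bash
python3 - <<'E'
from h import *
print(env.get_obs()['force']);go([.6387,-.0924,.086],np.radians(56))
E
```

```text
[-0.37905662 -0.34738354 -4.05197335]
row [0.1, 0.6, 10.0] [-0.001, -0.001, -0.001] rows>= 1
```

>>> servo_tool([
  [[0,0.2,3,0,0,0],[0,0.2,6,0,0,0],[0,0.2,8,0,0,0],[0,0.2,10,0,0,0],[0,0.2,11,0,0,0],[0,0.2,11,0,0,0],[0,0.2,11,0,0,0]],
])

```text
clock: 12.6
tool_pos: [0.6384, -0.0922, 0.0856]
tool_rot: [-2.773, -1.473, -0.002]
force: [-1.7, 0.8, 2.3]
opening: 0.0384
```

Seated (+2 N contact). Release, rise.

>>> servo_tool([
  [[0,0,0,0,0,0],[0,0,0,0,0,0],[0,0,0,0,0,0],[0,0,0,0,0,0],[0,0,0,0,0,0],[0,0,0,0,0,0],[0,0,-20,0,0,0],[0,0,-60,0,0,0],[0,0,-100,0,0,0],[0,0,-100,0,0,0],[0,0,-100,0,0,0]],
], claw=1)

```text
clock: 13.7
tool_pos: [0.6385, -0.0924, 0.1858]
tool_rot: [-2.774, -1.473, -0.003]
force: [0.0, 0.3, -0.9]
opening: 0.0853
```

```bash
python3 - <<'E'
from h import *
c=cap('scene','s1.png'); 
i=cv2.imread('pics/w1.png'); cv2.imwrite('pics/w1g.png',np.hstack([cv2.resize(i[y-30:y+30,x-30:x+30],(260,260),interpolation=cv2.INTER_CUBIC) for x,y in [(256,90),(425,155),(318,205)]]))
r=dict(np.load('pics/w1.npz'))
g=cv2.cvtColor(r['img'],cv2.COLOR_RGB2GRAY)
for n,(x,y) in dict(tri=(254,88),sq=(430,155),rect=(321,208)).items():
    b=g[y-28:y+28,x-22:x+22]; m=(b<45).astype(np.uint8); k,l,s,cc=cv2.connectedComponentsWithStats(m); j=1+s[1:,4].argmax()
    pts=np.argwhere(l==j)[:,::-1].astype(np.float32)+[x-22,y-28]; rc=cv2.minAreaRect(pts.astype(np.float32)); print(n,rc,s[j])
    bx=cv2.boxPoints(rc); P=onz(r,bx,.09); print(P[:,:2].round(3).tolist())
E
```

```text
tri ((253.5333251953125, 89.4989013671875), (41.277076721191406, 12.093284606933594), 88.09085083007812) [ 15   9  14  42 397]
[[0.631, -0.16], [0.631, -0.174], [0.586, -0.174], [0.586, -0.16]]
sq ((427.7098388671875, 155.6082000732422), (19.067523956298828, 37.04711151123047), 13.240518569946289) [  8  11  25  37 610]
[[0.515, -0.362], [0.558, -0.367], [0.553, -0.391], [0.509, -0.386]]
rect ((317.3448181152344, 200.862060546875), (21.540658950805664, 10.398938179016113), 68.19859313964844) [ 11  11  17  22 190]
[[0.488, -0.232], [0.493, -0.244], [0.467, -0.255], [0.462, -0.243]]
```

View pics/w1g.png

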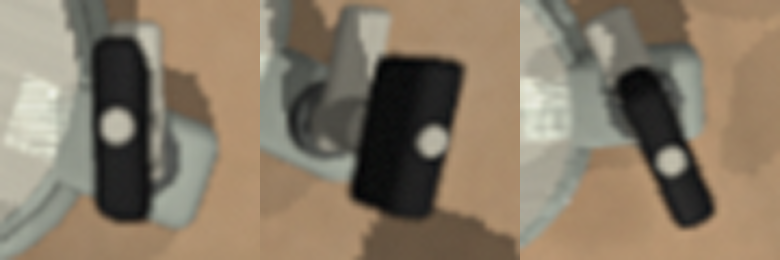

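View pics/s1.png

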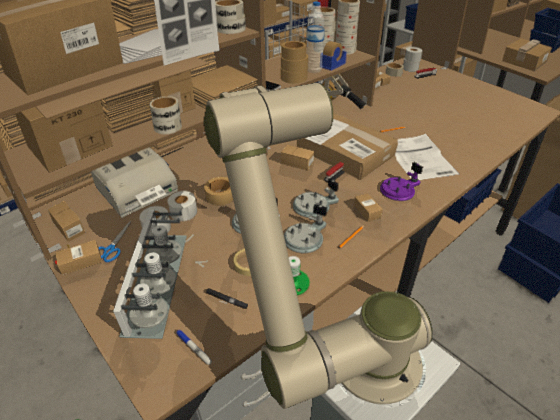

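```bash
python3 - <<'E'
from h import *
r=dict(np.load('pics/w1.npz'))
f=lambda cx,cy,x,y:(cx-30+x*60/260,cy-30+y*60/260)
D=[f(256,90,117,126),f(425,155,432-260,142),f(318,205,671-520,160)]
print(onz(r,D,.095).round(4))
for c,a in (((.6386,-.0916),-20.67),((.5643,-.3085),-22.9),((.459,-.1697),4.7)):
    a=np.radians(a-90); print((c+.08*np.array([np.cos(a),np.sin(a)])).round(4))
go([.610,-.1665,.13],0); go([.610,-.1665,.068],0)
E
```

```text
[[ 0.6085 -0.1671  0.095 ]
 [ 0.5322 -0.383   0.095 ]
 [ 0.4647 -0.25    0.095 ]]
[ 0.6104 -0.1665]
[ 0.5332 -0.3822]
[ 0.4656 -0.2494]
row [-77.2, 18.4, 54.3] [-0.003, 0.0, 0.976] rows>= 7
row [-77.3, 18.6, 116.3] [-0.003, 0.0, 0.976] rows>= 7
```

>>> servo_tool([
  [[-77,18.5,20,0,0,0.976],[-77,18.5,20,0,0,0.976],[-77,18.5,20,0,0,0.976],[-77,18.5,20,0,0,0.976],[-77,18.5,20,0,0,0.976],[-77,18.5,20,0,0,0.976],[-77,18.5,20,0,0,0.976],[-77,18.5,20,0,0,0.976],[-77,18.5,60,0,0,0.976],[-77,18.5,80,0,0,0.976],[-77,18.5,80,0,0,0.976]],
], claw=0.5)

```text
clock: 14.85
tool_pos: [0.6089, -0.1656, 0.1012]
tool_rot: [-3.136, -0.004, 0.011]
force: [0.3, -0.9, -0.0]
opening: 0.0427
```

```bash
python3 - <<'E'
from h import *
r=cap('wrist','w10.png'); np.savez('pics/w10.npz',**r);print(pose()[0]); go([.610,-.1665,.068],0); print(env.get_obs()['opening'])
E
```

```text
[ 0.6099468  -0.16613862  0.10357476]
row [0.2, 0.5, 35.6] [-0.003, 0.003, 0.002] rows>= 1
0.0423237225398855
```

View pics/w10.png

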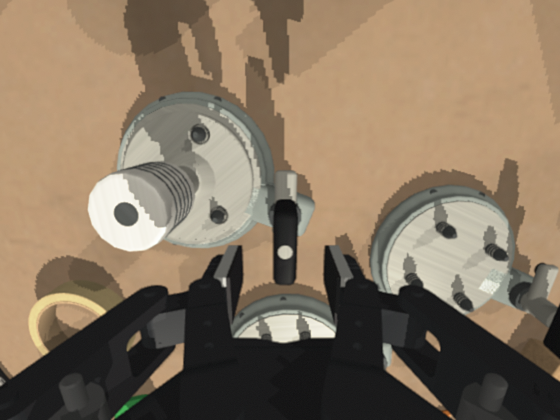

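The flange is seated with studs through both visible holes (199,133) and (219,214), and the wing bar at (286,240) lies between the jaws. Next I descend, grip and swing.

>>> servo_tool([
  [[0,0.5,20,0,0,0],[0,0.5,36,0,0,0],[0,0.5,36,0,0,0],[0,0.5,36,0,0,0]],
])

```text
clock: 15.3
tool_pos: [0.6112, -0.1671, 0.0704]
tool_rot: [-3.14, -0.002, -0.002]
force: [-0.6, 0.3, 1.0]
opening: 0.0427
```

>>> servo_tool([
  [[0,0,0,0,0,0],[0,0,0,0,0,0],[0,0,0,0,0,0],[0,0,0,0,0,0],[0,0,0,0,0,0],[0,0,0,0,0,0]],
], claw=0, force=50)

```text
clock: 15.9
tool_pos: [0.6111, -0.1666, 0.0704]
tool_rot: [-3.14, -0.001, -0.003]
force: [-1.3, 2.3, 5.7]
opening: 0.0129
```

>>> servo_tool([
  [[0,0,0,0,0,-0.1],[0,0,0,0,0,-0.2],[0,0,0,0,0,-0.3],[0,0,0,0,0,-0.4],[0,0,0,0,0,-0.5],[0,0,0,0,0,-0.6],[0,0,0,0,0,-0.7],[0,0,0,0,0,-0.8],[0,0,0,0,0,-0.9],[0,0,0,0,0,-1.0],[0,0,0,0,0,-1.08],[0,0,0,0,0,-1.14],[0,0,0,0,0,-1.18],[0,0,0,0,0,-1.18]],
])

```text
clock: 17.3
tool_pos: [0.6106, -0.1659, 0.0704]
tool_rot: [-2.607, -1.75, -0.003]
force: [-3.0, 5.2, 8.6]
opening: 0.0131
```

```bash
python3 - <<'E'
from h import *
o=env.get_obs(); print(o['moment'],o['force'],o['tau'][5]); go([.6104,-.1665,.07],np.radians(69.3))
E
```

```text
[0.88889508 0.52727932 0.02433057] [-2.98928996  5.22357046  8.62079594] -0.3007792867720127
row [-0.6, 0.0, 0.4] [-0.001, -0.003, -0.027] rows>= 1
```

>>> servo_tool([
  [[0,0,0,0,0,-0.015],[0,0,0,0,0,-0.03],[0,0,0,0,0,-0.03],[0,0,0,0,0,-0.03]],
])

```text
clock: 17.7
tool_pos: [0.6106, -0.1659, 0.0704]
tool_rot: [-2.581, -1.787, -0.003]
force: [-3.0, 5.1, 8.6]
opening: 0.013
```

```bash
python3 - <<'E'
from h import *
o=env.get_obs(); print(o['moment'],o['force'],o['tau'][5]); go([.6104,-.1665,.07],np.radians(69.3))
E
```

```text
[ 0.88783136  0.48550992 -0.1067936 ] [-3.0126503   5.11520994  8.60130477] -0.05666655139066279
row [-0.6, 0.0, 0.4] [-0.001, -0.003, 0.001] rows>= 1
```

>>> servo_tool([
  [[0,0,0,0,0,-0.015],[0,0,0,0,0,-0.04],[0,0,0,0,0,-0.04],[0,0,0,0,0,-0.04]],
])

```text
clock: 18.1
tool_pos: [0.6106, -0.1659, 0.0704]
tool_rot: [-2.547, -1.834, -0.004]
force: [-3.9, 6.6, 8.8]
opening: 0.0134
```

```bash
python3 - <<'E'
from h import *
o=env.get_obs(); print(o['moment'],o['force'],o['tau'][5]); go([.6104,-.1665,.07],np.radians(69.3))
E
```

```text
[ 0.97538972  0.52106069 -1.31391946] [-3.93505792  6.57675007  8.83467376] -1.3026722520589828
row [-0.6, 0.0, 0.4] [-0.001, -0.004, 0.039] rows>= 1
```

End stop felt (−1.3 N m). Release and rise.

>>> servo_tool([
  [[0,0,0,0,0,0],[0,0,0,0,0,0],[0,0,0,0,0,0],[0,0,0,0,0,0],[0,0,-20,0,0,0],[0,0,-60,0,0,0],[0,0,-110,0,0,0],[0,0,-130,0,0,0],[0,0,-130,0,0,0]],
], claw=0.5)

```text
clock: 19.0
tool_pos: [0.6117, -0.1676, 0.2027]
tool_rot: [2.543, 1.836, 0.007]
force: [-0.1, 0.4, -0.7]
opening: 0.0428
```

```bash
python3 - <<'E'
from h import *
r=cap('wrist','w11.png'); np.savez('pics/w11.npz',**r);print(pose()[0]); go([.636,.2335,.21],np.radians(138.4))
E
```

```text
[ 0.61089055 -0.16727848  0.19999902]
row [388.3, -102.4, -9.7] [0.002, -0.0, -1.165] rows>= 9
```

View pics/w11.png

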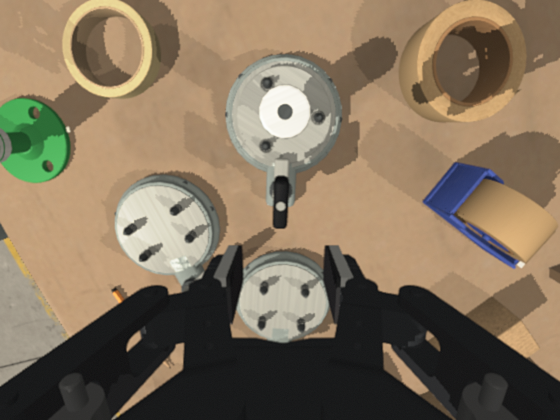

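The tri clamp finger lies over the rim (282,170) and three studs show through the flange. Next is flange C (oblong).

```bash
python3 - <<'E'
from h import *
go([.636,.2335,.22],np.radians(17))
E
```

```text
row [388.3, -102.3, -19.7] [0.001, -0.002, 0.954] rows>= 9
```

>>> servo_tool([
  [[40,0,-20,0,0,0],[388,-102,-20,0,0,0.954],[388,-102,-20,0,0,0.954],[388,-102,-20,0,0,0.954],[388,-102,-20,0,0,0.954],[388,-102,-20,0,0,0.954],[388,-102,-20,0,0,0.954],[388,-102,-20,0,0,0.954],[388,-102,-20,0,0,0.954],[388,-102,-20,0,0,0.954],[388,-102,-20,0,0,0.954],[388,-102,-20,0,0,0.954],[388,-102,-20,0,0,0.954]],
], claw=1)

```text
clock: 20.35
tool_pos: [0.6362, 0.2318, 0.2195]
tool_rot: [-3.106, -0.461, 0.001]
force: [0.6, 0.8, 0.4]
opening: 0.0855
```

```bash
python3 - <<'E'
from h import *
r=cap('wrist','w12.png'); np.savez('pics/w12.npz',**r);print(pose()[0]); print(proj(r,[.636,.2335,.166])); go([.636,.2335,.136],np.radians(17))
E
```

```text
[0.63621021 0.23195667 0.21962744]
[[281.25748769 225.28400614]]
row [0.2, -1.4, 83.6] [-0.002, -0.0, -0.002] rows>= 2
```

View pics/w12.png

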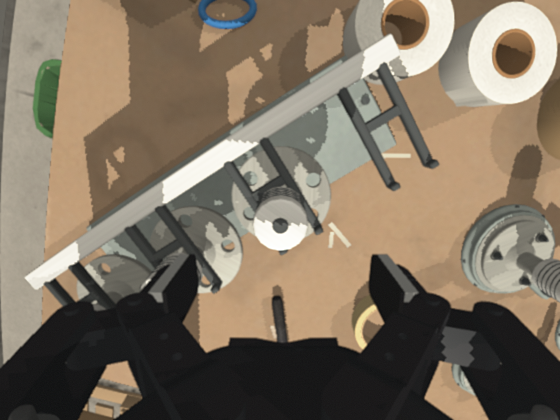

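Knob hole of C at (281,226), predicted (281,225). Descend and grip.

>>> servo_tool([
  [[0,-1.4,40,0,0,0],[0,-1.4,83.5,0,0,0],[0,-1.4,83.5,0,0,0],[0,-1.4,83.5,0,0,0],[0,-1.4,83.5,0,0,0]],
])

```text
clock: 20.9
tool_pos: [0.6368, 0.2346, 0.1392]
tool_rot: [-3.105, -0.463, -0.007]
force: [0.4, 0.7, -0.0]
opening: 0.0858
```

>>> servo_tool([
  [[0,0,0,0,0,0],[0,0,0,0,0,0],[0,0,0,0,0,0],[0,0,0,0,0,0],[0,0,0,0,0,0],[0,0,0,0,0,0],[0,0,0,0,0,0],[0,0,0,0,0,0],[0,0,0,0,0,0]],
], claw=0, force=70)

```text
clock: 21.8
tool_pos: [0.6359, 0.2347, 0.1373]
tool_rot: [-3.105, -0.464, -0.003]
force: [-1.1, -1.8, 6.2]
opening: 0.0382
```

```bash
python3 - <<'E'
from h import *
p,R=pose(); print(p); u=-np.array([np.cos(np.radians(48.4)),np.sin(np.radians(48.4)),0]); print((R.T@u*105).round(1))
E
```

```text
[0.63586021 0.23473694 0.13730526]
[-89.6  54.7  -0.3]
```

>>> servo_tool([
  [[0,0,-18,0,0,0],[0,0,-18,0,0,0],[0,0,-18,0,0,0],[-22,13.5,-18,0,0,0],[-45,27.5,-18,0,0,0],[-67,41,-18,0,0,0],[-90,55,-18,0,0,0],[-90,55,-18,0,0,0],[-90,55,-18,0,0,0],[-90,55,-45,0,0,0],[-90,55,-80,0,0,0],[-90,55,-80,0,0,0],[-90,55,-80,0,0,0]],
])

```text
clock: 23.1
tool_pos: [0.5658, 0.1562, 0.2156]
tool_rot: [-3.105, -0.464, -0.001]
force: [0.4, 0.9, -4.8]
opening: 0.0383
```

```bash
python3 - <<'E'
from h import *
p,R=pose(); a=np.radians(95); x=np.array([np.cos(a),np.sin(a)]); c=np.array([.459,-.1697])-.09*x; print(p,c); go([*c,.225],a)
E
```

```text
[0.56582512 0.15621146 0.21558753] [ 0.46684402 -0.25935752]
row [-216.2, 368.4, -10.2] [-0.001, -0.002, -1.361] rows>= 10
```

>>> servo_tool([
  [[-216,368,-10,0,0,-1.361],[-216,368,-10,0,0,-1.361],[-216,368,-10,0,0,-1.361],[-216,368,-10,0,0,-1.361],[-216,368,-10,0,0,-1.361],[-216,368,-10,0,0,-1.361],[-216,368,-10,0,0,-1.361],[-216,368,-10,0,0,-1.361],[-216,368,-10,0,0,-1.361],[-216,368,-10,0,0,-1.361],[-216,368,-10,0,0,-1.361],[-216,368,-10,0,0,-1.361],[-216,368,-10,0,0,-1.361],[-216,368,-10,0,0,-1.361],[-216,368,-10,0,0,-1.361]],
])

```text
clock: 24.6
tool_pos: [0.4668, -0.2586, 0.2253]
tool_rot: [-2.121, -2.315, -0.002]
force: [-0.7, -0.0, -4.2]
opening: 0.0385
```

```bash
python3 - <<'E'
from h import *
print(pose()[0]); r=cap('wrist','w13.png'); np.savez('pics/w13.npz',**r)
i=cv2.imread('pics/w13.png'); cv2.imwrite('pics/w13b.png',cv2.resize(i[30:230,140:420],(800,571),interpolation=cv2.INTER_CUBIC))
E
```

```text
[ 0.46675851 -0.25855363  0.22532649]
```

View pics/w13b.png

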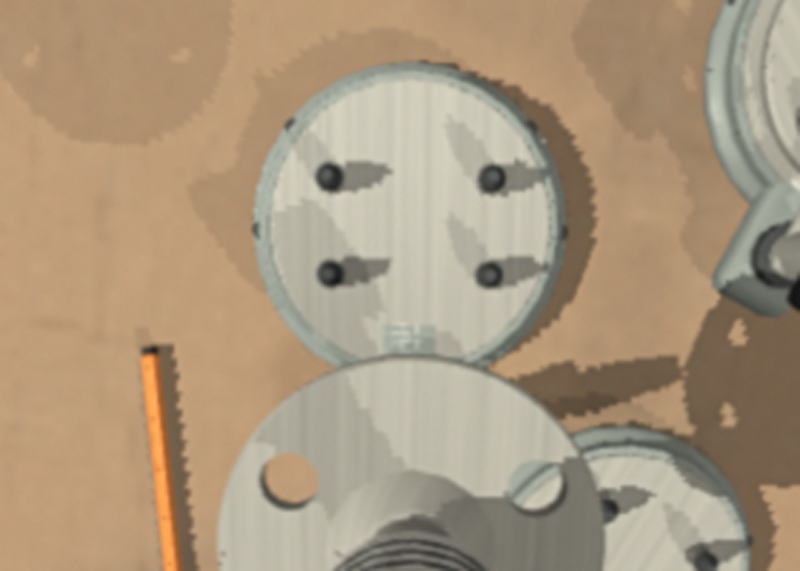

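```bash
python3 - <<'E'
from h import *
r=dict(np.load('pics/w13.npz')); p,R=pose(); s=studs(r['img'],(240,60,330,140),thr=70); print(s)
for z in (.026,.030): c,rad,a=circ(onz(r,[q[:2] for q in s],z)); print(z,c.round(4),rad.round(4),a.round(1))
L=[(140+290*.35,30+479*.35),(140+538*.35,30+487*.35)]
zo=.1373-.07-.008
Q=(onz(r,L,p[2]-zo)-p)@R*1000; d=Q[1,:2]-Q[0,:2]; m=Q[:,:2].mean(0); n=np.array([-d[1],d[0]])/np.linalg.norm(d)
print(Q.round(1),np.linalg.norm(d),m+n*18,np.degrees(np.arctan2(*(-n)[::-1])))
E
```

```text
[(np.float64(256.0810810810811), np.float64(91.97297297297297), 37), (np.float64(312.79411764705884), np.float64(92.73529411764706), 34), (np.float64(256.3), np.float64(125.6), 40), (np.float64(312.17857142857144), np.float64(125.67857142857143), 28)]
0.026 [ 0.4594 -0.1701] 0.0363 [ 154.2   34.4 -146.   -24.2]
0.03 [ 0.4594 -0.1704] 0.0359 [ 154.2   34.4 -146.   -24.2]
[[ 20.4 -30.5  59.3]
 [ 18.3  31.3  59.3]] 61.86001628551892 [ 1.39703648 -0.20286107] 1.9270199904463492
```

```bash
python3 - <<'E'
from h import *
go([.4597,-.1714,.122],np.radians(96.6))
E
```

```text
row [87.5, 0.6, 103.6] [0.0, -0.002, -0.028] rows>= 3
```

>>> servo_tool([
  [[45,0.6,5,0,0,-0.028],[87.5,0.6,20,0,0,-0.028],[87.5,0.6,20,0,0,-0.028],[87.5,0.6,60,0,0,-0.028],[87.5,0.6,90,0,0,-0.028],[87.5,0.6,103.5,0,0,-0.028],[87.5,0.6,103.5,0,0,-0.028],[87.5,0.6,103.5,0,0,-0.028],[87.5,0.6,103.5,0,0,-0.028],[87.5,0.6,103.5,0,0,-0.028]],
])

```text
clock: 25.65
tool_pos: [0.4599, -0.1722, 0.123]
tool_rot: [2.09, 2.344, 0.002]
force: [-0.2, -0.2, -3.7]
opening: 0.038
```

```bash
python3 - <<'E'
from h import *
r=cap('wrist','w14.png'); p,R=pose(); print(p)
s=3.667; H=np.array([[20.4,-30.5],[18.3,31.3]])/1000
W=p+np.c_[H,[.0593]*2]@R.T; print('holes',((proj(r,W)-[180,130])*s).round(0).tolist())
for z in(.04,.032): W[:,2]=z; print(z,((proj(r,W)-[180,130])*s).round(0).tolist())
go([.4597,-.1714,.0875],np.radians(96.6))
i=cv2.imread('pics/w14.png'); cv2.imwrite('pics/w14b.png',cv2.resize(i[130:280,180:390],(770,550),interpolation=cv2.INTER_CUBIC))
E
```

```text
[ 0.45982347 -0.17215745  0.12284785]
holes [[225.0, 247.0], [543.0, 257.0]]
0.04 [[240.0, 221.0], [527.0, 231.0]]
0.032 [[244.0, 214.0], [522.0, 223.0]]
row [0.7, -0.1, 35.3] [0.001, -0.001, -0.001] rows>= 1
```

View pics/w14b.png

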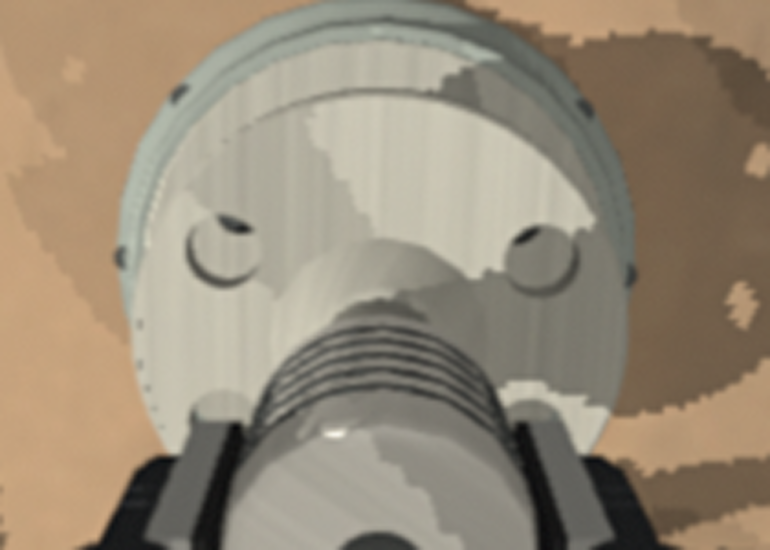

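Both stud tips show at the upper hole edges (238,225) and (525,235), where an aligned fit is predicted. Lower.

>>> servo_tool([
  [[0.5,0,5,0,0,0],[0.5,0,10,0,0,0],[0.5,0,15,0,0,0],[0.5,0,20,0,0,0],[0.5,0,23,0,0,0],[0.5,0,25,0,0,0],[0.5,0,25,0,0,0]],
])

```text
clock: 26.4
tool_pos: [0.4594, -0.1714, 0.0968]
tool_rot: [-2.089, -2.344, -0.002]
force: [-0.1, 0.0, -5.2]
opening: 0.0381
```

>>> servo_tool([
  [[0,0,3,0,0,0],[0,0,6,0,0,0],[0,0,8,0,0,0],[0,0,10,0,0,0],[0,0,10.5,0,0,0],[0,0,10.5,0,0,0],[0,0,10.5,0,0,0]],
])

```text
clock: 27.1
tool_pos: [0.4596, -0.1714, 0.0874]
tool_rot: [-2.09, -2.345, -0.002]
force: [-2.4, 1.0, 6.1]
opening: 0.038
```

>>> servo_tool([
  [[0,0,0,0,0,0],[0,0,0,0,0,0],[0,0,0,0,0,0],[0,0,0,0,0,0],[0,0,0,0,0,0],[0,0,0,0,0,0],[0,0,-20,0,0,0],[0,0,-60,0,0,0],[0,0,-90,0,0,0],[0,0,-90,0,0,0],[0,0,-90,0,0,0]],
], claw=1)

```text
clock: 28.2
tool_pos: [0.4594, -0.1715, 0.1766]
tool_rot: [-2.09, -2.345, -0.002]
force: [-0.6, 0.7, -0.0]
opening: 0.0853
```

```bash
python3 - <<'E'
from h import *
go([.4655,-.25,.165],np.radians(21));go([.4655,-.25,.105],np.radians(21))
E
```

```text
row [-78.7, -2.9, 11.5] [-0.0, -0.002, 1.319] rows>= 9
row [-78.7, -3.0, 71.5] [-0.0, -0.002, 1.319] rows>= 9
```

>>> servo_tool([
  [[-79,-3,11,0,0,1.319],[-79,-3,11,0,0,1.319],[-79,-3,11,0,0,1.319],[-79,-3,11,0,0,1.319],[-79,-3,11,0,0,1.319],[-79,-3,11,0,0,1.319],[-79,-3,11,0,0,1.319],[-79,-3,11,0,0,1.319],[-79,-3,11,0,0,1.319],[-79,-3,11,0,0,1.319],[-79,-3,50,0,0,1.319],[-79,-3,71,0,0,1.319],[-79,-3,71,0,0,1.319],[-79,-3,71,0,0,1.319]],
], claw=0.5)

```text
clock: 29.6
tool_pos: [0.4655, -0.2503, 0.1055]
tool_rot: [-3.086, -0.575, 0.0]
force: [0.5, -0.0, 0.7]
opening: 0.0425
```

```bash
python3 - <<'E'
from h import *
r=cap('wrist','w15.png'); np.savez('pics/w15.npz',**r);print(pose()[0]); go([.4657,-.25,.07],np.radians(21))
E
```

```text
[ 0.46588167 -0.25057052  0.10614937]
row [-0.0, -0.6, 36.1] [-0.001, -0.001, 0.001] rows>= 1
```

View pics/w15.png

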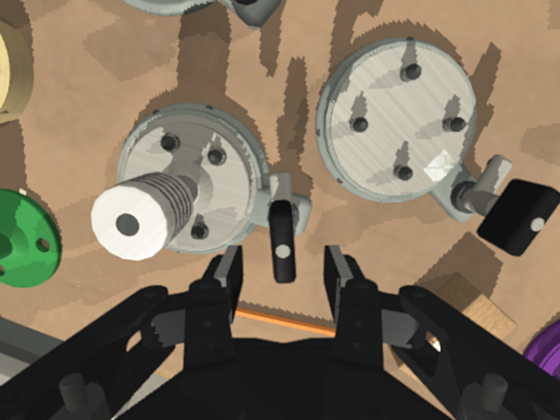

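Oblong flange is seated (studs visible in holes at (171,142), (216,156), (200,231)); the wing bar (284,240) is between the jaws.

>>> servo_tool([
  [[0,-0.5,20,0,0,0],[0,-0.5,36,0,0,0],[0,-0.5,36,0,0,0],[0,-0.5,36,0,0,0]],
])

```text
clock: 30.05
tool_pos: [0.4658, -0.2501, 0.0706]
tool_rot: [-3.088, -0.573, -0.002]
force: [0.3, 0.2, -0.1]
opening: 0.0428
```

>>> servo_tool([
  [[0,0,0,0,0,0],[0,0,0,0,0,0],[0,0,0,0,0,0],[0,0,0,0,0,0],[0,0,0,0,0,0],[0,0,0,0,0,0]],
], claw=0, force=50)

```text
clock: 30.65
tool_pos: [0.4657, -0.25, 0.0705]
tool_rot: [-3.089, -0.573, -0.002]
force: [-1.1, 0.8, 6.1]
opening: 0.0126
```

>>> servo_tool([
  [[0,0,0,0,0,-0.1],[0,0,0,0,0,-0.2],[0,0,0,0,0,-0.3],[0,0,0,0,0,-0.4],[0,0,0,0,0,-0.5],[0,0,0,0,0,-0.6],[0,0,0,0,0,-0.7],[0,0,0,0,0,-0.8],[0,0,0,0,0,-0.9],[0,0,0,0,0,-1.0],[0,0,0,0,0,-1.1],[0,0,0,0,0,-1.17],[0,0,0,0,0,-1.22],[0,0,0,0,0,-1.24],[0,0,0,0,0,-1.24]],
])

```text
clock: 32.15
tool_pos: [0.4656, -0.2499, 0.0705]
tool_rot: [2.18, 2.261, 0.002]
force: [-1.9, 1.0, 6.7]
opening: 0.013
```

```bash
python3 - <<'E'
from h import *
o=env.get_obs(); print(o['moment'],o['force'],o['tau'][5]); go([.4659,-.25,.07],np.radians(94.65))
E
```

```text
[0.1673706  0.29962545 0.02990784] [-1.90315451  1.03958827  6.68261345] -0.12756735552102327
row [-0.1, 0.3, 0.5] [0.001, -0.001, -0.045] rows>= 1
```

>>> servo_tool([
  [[0,0,0,0,0,-0.02],[0,0,0,0,0,-0.04],[0,0,0,0,0,-0.05],[0,0,0,0,0,-0.05],[0,0,0,0,0,-0.05]],
])

```text
clock: 32.65
tool_pos: [0.4655, -0.2497, 0.0705]
tool_rot: [-2.126, -2.313, -0.003]
force: [-1.8, 2.1, 6.4]
opening: 0.0131
```

```bash
python3 - <<'E'
from h import *
o=env.get_obs(); print(o['moment'],o['force'],o['tau'][5]); go([.4659,-.25,.07],np.radians(94.65))
E
```

```text
[ 0.31641134  0.33326025 -0.58738849] [-1.78211987  2.06910553  6.4403374 ] -0.5603654868900776
row [-0.3, 0.3, 0.5] [0.001, -0.001, 0.003] rows>= 1
```

>>> servo_tool([
  [[0,0,0,0,0,-0.02],[0,0,0,0,0,-0.04],[0,0,0,0,0,-0.04],[0,0,0,0,0,-0.04]],
])

```text
clock: 33.05
tool_pos: [0.4656, -0.2497, 0.0706]
tool_rot: [-2.082, -2.353, -0.004]
force: [-2.0, 3.2, 7.9]
opening: 0.0127
```

```bash
python3 - <<'E'
from h import *
o=env.get_obs(); print(o['moment'],o['force'],o['tau'][5]); go([.4659,-.25,.07],np.radians(94.65))
E
```

```text
[ 0.34702034  0.34103193 -1.5944476 ] [-1.97819547  3.23173228  7.85496152] -1.6283101961016655
row [-0.3, 0.3, 0.6] [0.002, -0.002, 0.041] rows>= 1
```

End stop felt (−1.6 N m). Release, rise, go to flange B.

>>> servo_tool([
  [[0,0,0,0,0,0],[0,0,0,0,0,0],[0,0,0,0,0,0],[0,0,0,0,0,0],[0,0,-20,0,0,0],[0,0,-60,0,0,0],[0,0,-110,0,0,0],[0,0,-150,0,0,0],[0,0,-150,0,0,0]],
], claw=0.5)

```text
clock: 33.95
tool_pos: [0.4669, -0.2511, 0.2248]
tool_rot: [2.071, 2.35, 0.002]
force: [-0.2, 0.1, -0.4]
opening: 0.0425
```

```bash
python3 - <<'E'
from h import *
r=cap('wrist','w16.png'); np.savez('pics/w16.npz',**r);print(pose()[0]); go([.551,.304,.22],np.radians(75))
E
```

```text
[ 0.46599075 -0.25045876  0.2216788 ]
row [539.4, 153.9, 1.1] [0.004, 0.001, 0.388] rows>= 12
```

View pics/w16.png

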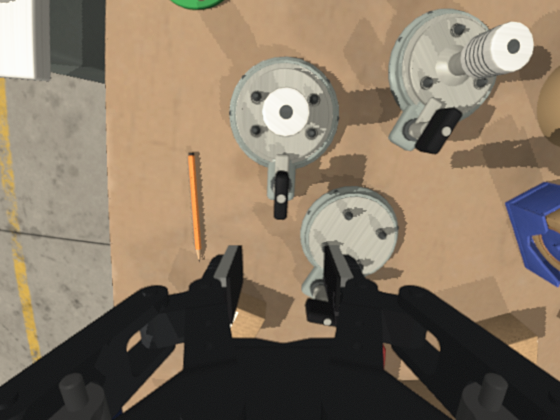

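Rect head: four studs through, clamp finger over the rim at (282,165). On to B.

>>> servo_tool([
  [[539,154,0,0,0,0.388],[539,154,0,0,0,0.388],[539,154,0,0,0,0.388],[539,154,0,0,0,0.388],[539,154,0,0,0,0.388],[539,154,0,0,0,0.388],[539,154,0,0,0,0.388],[539,154,0,0,0,0.388],[539,154,0,0,0,0.388],[539,154,0,0,0,0.388],[539,154,0,0,0,0.388],[539,154,0,0,0,0.388],[539,154,0,0,0,0.388],[539,154,0,0,0,0.388],[539,154,0,0,0,0.388]],
], claw=1)

```text
clock: 35.5
tool_pos: [0.5506, 0.3028, 0.2199]
tool_rot: [-2.493, -1.909, 0.0]
force: [-0.0, 0.6, -0.1]
opening: 0.0853
```

```bash
python3 - <<'E'
from h import *
r=cap('wrist','w17.png'); np.savez('pics/w17.npz',**r);print(pose()[0]); print(proj(r,[.551,.304,.166])); go([.551,.304,.136],np.radians(75))
E
```

```text
[0.5506622  0.30275823 0.22018341]
[[284.70525851 224.89772264]]
row [1.2, 0.1, 84.2] [-0.001, -0.001, -0.002] rows>= 2
```

View pics/w17.png

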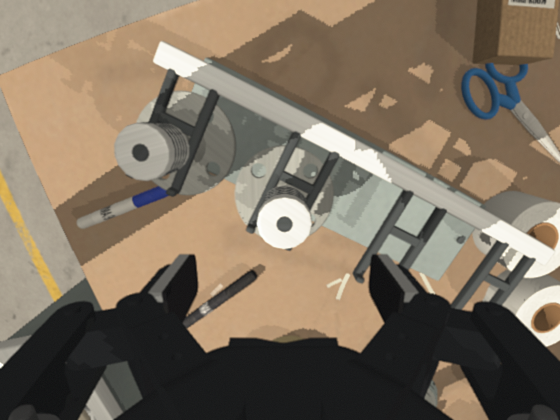

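Knob of B at (285,224) matches the prediction (285,225). Descend and grip.

>>> servo_tool([
  [[1,0,40,0,0,0],[1,0,83.5,0,0,0],[1,0,83.5,0,0,0],[1,0,83.5,0,0,0],[1,0,83.5,0,0,0]],
])

```text
clock: 36.05
tool_pos: [0.5521, 0.3051, 0.1397]
tool_rot: [-2.493, -1.911, -0.008]
force: [1.1, -0.6, 1.5]
opening: 0.0855
```

>>> servo_tool([
  [[0,0,0,0,0,0],[0,0,0,0,0,0],[0,0,0,0,0,0],[0,0,0,0,0,0],[0,0,0,0,0,0],[0,0,0,0,0,0],[0,0,0,0,0,0],[0,0,0,0,0,0],[0,0,0,0,0,0]],
], claw=0, force=70)

```text
clock: 36.95
tool_pos: [0.5513, 0.3053, 0.138]
tool_rot: [-2.492, -1.911, -0.004]
force: [-0.3, -0.9, 5.4]
opening: 0.038
```

```bash
python3 - <<'E'
from h import *
p,R=pose(); print(p); u=-np.array([np.cos(np.radians(48.4)),np.sin(np.radians(48.4)),0]); print((R.T@u*105).round(1))
E
```

```text
[0.55126186 0.30526741 0.13798848]
[-93.9 -47.   -0.3]
```

>>> servo_tool([
  [[0,0,-18,0,0,0],[0,0,-18,0,0,0],[0,0,-18,0,0,0],[-23,-12,-18,0,0,0],[-47,-23.5,-18,0,0,0],[-70,-35,-18,0,0,0],[-94,-47,-18,0,0,0],[-94,-47,-18,0,0,0],[-94,-47,-18,0,0,0],[-94,-47,-45,0,0,0],[-94,-47,-80,0,0,0],[-94,-47,-80,0,0,0],[-94,-47,-80,0,0,0]],
])

```text
clock: 38.25
tool_pos: [0.4814, 0.2269, 0.2163]
tool_rot: [-2.491, -1.911, -0.002]
force: [0.1, 0.2, -4.3]
opening: 0.0382
```

```bash
python3 - <<'E'
from h import *
p,R=pose(); a=np.radians(67); x=np.array([np.cos(a),np.sin(a)]); c=np.array([.5643,-.3087])-.09*x; print(p,c); go([*c,.225],a); go([.5,-.05,.225],a)
r=cap('wrist','w18.png')
E
```

```text
[0.4814228  0.22690139 0.21629078] [ 0.5291342  -0.39154544]
row [-585.0, 206.2, -9.9] [-0.0, -0.002, 0.14] rows>= 13
row [-262.6, 89.6, -9.2] [-0.0, -0.002, 0.14] rows>= 6
```

View pics/w18.png

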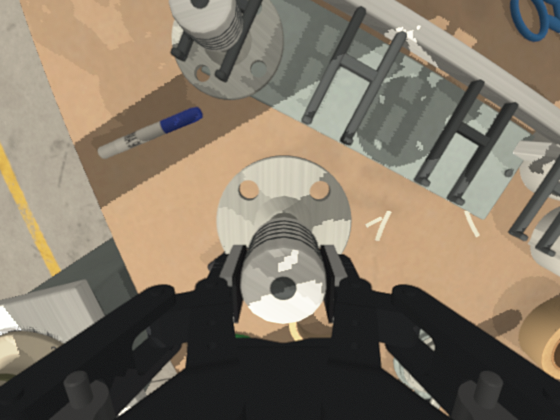

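The front holes at (249,189) and (319,189) are at world 120° and 30°. Together with the earlier −152° and −62° that makes four, so B is the square flange. Carry on.

>>> servo_tool([
  [[-585,206,-10,0,0,0.14],[-585,206,-10,0,0,0.14],[-585,206,-10,0,0,0.14],[-585,206,-10,0,0,0.14],[-585,206,-10,0,0,0.14],[-585,206,-10,0,0,0.14],[-585,206,-10,0,0,0.14],[-585,206,-10,0,0,0.14],[-585,206,-10,0,0,0.14],[-585,206,-10,0,0,0.14],[-585,206,-10,0,0,0.14],[-585,206,-10,0,0,0.14],[-585,206,-10,0,0,0.14],[-585,206,-10,0,0,0.14],[-585,206,-10,0,0,0.14],[-585,206,-10,0,0,0.14],[-585,206,-10,0,0,0.14]],
])

```text
clock: 40.0
tool_pos: [0.5286, -0.3907, 0.2256]
tool_rot: [-2.618, -1.733, -0.002]
force: [-0.5, 1.2, -2.9]
opening: 0.0382
```

```bash
python3 - <<'E'
from h import *
print(pose()[0]); r=cap('wrist','w19.png'); np.savez('pics/w19.npz',**r)
i=cv2.imread('pics/w19.png'); cv2.imwrite('pics/w19b.png',cv2.resize(i[30:230,140:420],(800,571),interpolation=cv2.INTER_CUBIC))
E
```

```text
[ 0.52860874 -0.39072071  0.22563719]
```

View pics/w19b.png

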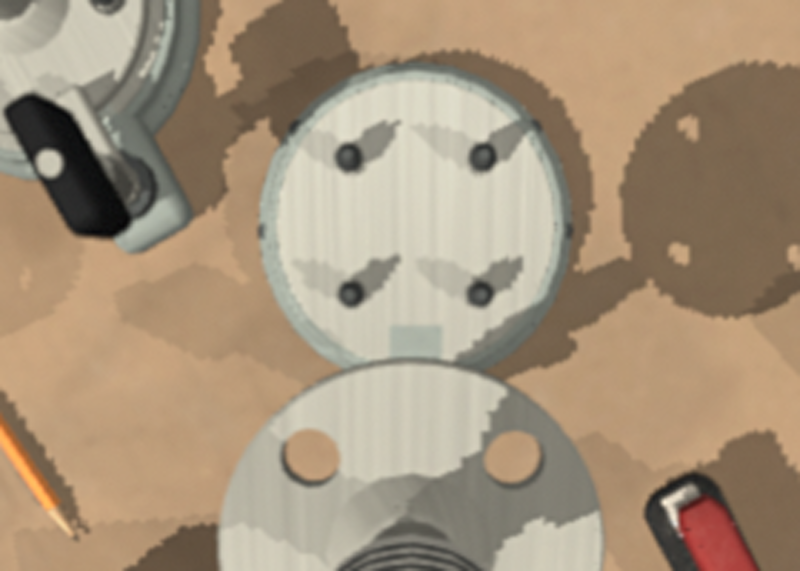

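```bash
python3 - <<'E'
from h import *
r=dict(np.load('pics/w19.npz')); p,R=pose(); s=studs(r['img'],(240,60,330,140),thr=70); print(s)
for z in (.026,.030): c,rad,a=circ(onz(r,[q[:2] for q in s],z)); print(z,c.round(4),rad.round(4),a.round(1))
zo=.138-.07-.008
Q=(onz(r,[(140+310.5*.35,30+457*.35),(140+514*.35,30+458*.35)],p[2]-zo)-p)@R*1000; d=Q[1,:2]-Q[0,:2]; m=Q[:,:2].mean(0); n=np.array([-d[1],d[0]])/np.linalg.norm(d)
cc=m+n*25.46; al=np.degrees(np.arctan2(*(-n)[::-1]))
print(Q.round(1),np.linalg.norm(d),'exp 50.9',cc,al)
E
```

```text
[(np.float64(263.2916666666667), np.float64(84.79166666666667), 24), (np.float64(309.69565217391306), np.float64(84.08695652173913), 23), (np.float64(263.7037037037037), np.float64(131.5925925925926), 27), (np.float64(308.5263157894737), np.float64(131.26315789473682), 19)]
0.026 [ 0.5658 -0.3094] 0.036 [ 112.6   22.1 -158.4  -67.8]
0.03 [ 0.5657 -0.3096] 0.0355 [ 112.6   22.1 -158.4  -67.8]
[[ 25.3 -25.4  60.1]
 [ 25.1  25.1  60. ]] 50.45172604870193 exp 50.9 [-0.2574794  -0.26971156] 0.2984620390065047
```

```bash
python3 - <<'E'
from h import *
go([.566,-.3095,.1225],np.radians(67.4))
E
```

```text
row [89.4, 2.8, 103.5] [-0.001, -0.002, -0.007] rows>= 3
```

>>> servo_tool([
  [[45,2.8,5,0,0,-0.007],[89.4,2.8,20,0,0,-0.007],[89.4,2.8,20,0,0,-0.007],[89.4,2.8,60,0,0,-0.007],[89.4,2.8,90,0,0,-0.007],[89.4,2.8,103.5,0,0,-0.007],[89.4,2.8,103.5,0,0,-0.007],[89.4,2.8,103.5,0,0,-0.007],[89.4,2.8,103.5,0,0,-0.007],[89.4,2.8,103.5,0,0,-0.007]],
])

```text
clock: 41.05
tool_pos: [0.5663, -0.3109, 0.1236]
tool_rot: [2.614, 1.742, 0.003]
force: [0.2, 0.3, -3.1]
opening: 0.0383
```

```bash
python3 - <<'E'
from h import *
r=cap('wrist','w20.png'); p,R=pose(); print(p)
s=3.667; H=np.array([[25.3,-25.4],[25.1,25.1]])/1000
W=p+np.c_[H,[.06]*2]@R.T; print('holes',((proj(r,W)-[180,130])*s).round(0).tolist())
for z in(.04,.032): W[:,2]=z; print(z,((proj(r,W)-[180,130])*s).round(0).tolist())
go([.566,-.3095,.088],np.radians(67.4))
i=cv2.imread('pics/w20.png'); cv2.imwrite('pics/w20b.png',cv2.resize(i[130:280,180:390],(770,550),interpolation=cv2.INTER_CUBIC))
E
```

```text
[ 0.56612888 -0.31083513  0.12332867]
holes [[251.0, 219.0], [512.0, 220.0]]
0.04 [[263.0, 196.0], [498.0, 197.0]]
0.032 [[267.0, 190.0], [494.0, 190.0]]
row [1.1, -0.7, 35.3] [0.001, -0.001, -0.001] rows>= 1
```

View pics/w20b.png

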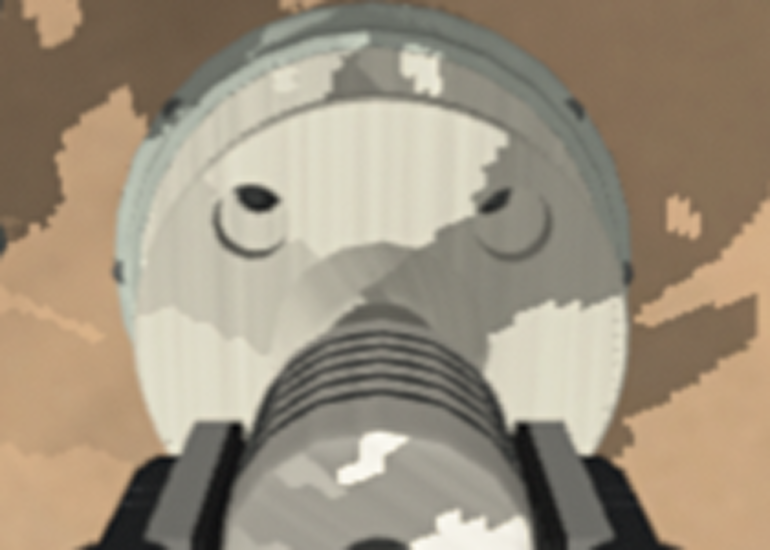

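Stud tips are visible at (258,200) and (495,202), about 0.7 mm to the left of centre. I lower with that correction.

>>> servo_tool([
  [[0.3,-0.7,5,0,0,0],[0.3,-0.7,10,0,0,0],[0.3,-0.7,15,0,0,0],[0.3,-0.7,20,0,0,0],[0.3,-0.7,23,0,0,0],[0.3,-0.7,25,0,0,0],[0.3,-0.7,25,0,0,0]],
])

```text
clock: 41.8
tool_pos: [0.5653, -0.31, 0.097]
tool_rot: [-2.613, -1.741, -0.001]
force: [-0.7, 0.4, -1.9]
opening: 0.0381
```

>>> servo_tool([
  [[0,0,3,0,0,0],[0,0,6,0,0,0],[0,0,8,0,0,0],[0,0,10,0,0,0],[0,0,10.5,0,0,0],[0,0,10.5,0,0,0],[0,0,10.5,0,0,0]],
])

```text
clock: 42.5
tool_pos: [0.5655, -0.3101, 0.088]
tool_rot: [-2.614, -1.742, -0.002]
force: [-0.8, 0.6, 4.8]
opening: 0.0385
```

>>> servo_tool([
  [[0,0,0,0,0,0],[0,0,0,0,0,0],[0,0,0,0,0,0],[0,0,0,0,0,0],[0,0,0,0,0,0],[0,0,0,0,0,0],[0,0,-20,0,0,0],[0,0,-60,0,0,0],[0,0,-90,0,0,0],[0,0,-90,0,0,0],[0,0,-90,0,0,0]],
], claw=1)

```text
clock: 43.6
tool_pos: [0.5653, -0.3102, 0.177]
tool_rot: [-2.614, -1.741, -0.002]
force: [0.2, 0.1, 0.5]
opening: 0.0857
```

```bash
python3 - <<'E'
from h import *
go([.534,-.3831,.165],np.radians(-7));go([.534,-.3831,.105],np.radians(-7))
E
```

```text
row [-79.4, -0.8, 11.9] [-0.001, -0.001, 1.298] rows>= 9
row [-79.5, -0.8, 71.9] [-0.001, -0.001, 1.298] rows>= 9
```

>>> servo_tool([
  [[-79.5,-1,11,0,0,1.298],[-79.5,-1,11,0,0,1.298],[-79.5,-1,11,0,0,1.298],[-79.5,-1,11,0,0,1.298],[-79.5,-1,11,0,0,1.298],[-79.5,-1,11,0,0,1.298],[-79.5,-1,11,0,0,1.298],[-79.5,-1,11,0,0,1.298],[-79.5,-1,11,0,0,1.298],[-79.5,-1,11,0,0,1.298],[-79.5,-1,50,0,0,1.298],[-79.5,-1,71,0,0,1.298],[-79.5,-1,71,0,0,1.298],[-79.5,-1,71,0,0,1.298]],
], claw=0.5)

```text
clock: 45.0
tool_pos: [0.5339, -0.3831, 0.1058]
tool_rot: [-3.134, 0.19, 0.001]
force: [-0.1, -0.1, 0.8]
opening: 0.0422
```

```bash
python3 - <<'E'
from h import *
r=cap('wrist','w21.png'); np.savez('pics/w21.npz',**r);print(pose()[0]); go([.534,-.3831,.07],np.radians(-7))
E
```

```text
[ 0.53417141 -0.38342345  0.10668034]
row [-0.2, -0.3, 36.7] [-0.001, -0.001, 0.001] rows>= 1
```

View pics/w21.png

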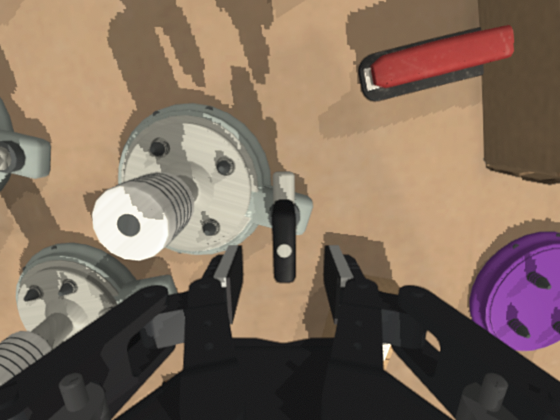

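The square flange is seated with studs visible in three holes, and the bar (284,240) is between the jaws.

>>> servo_tool([
  [[0,0,20,0,0,0],[0,0,36.5,0,0,0],[0,0,36.5,0,0,0],[0,0,36.5,0,0,0]],
])

```text
clock: 45.45
tool_pos: [0.5343, -0.3835, 0.0706]
tool_rot: [-3.135, 0.192, -0.002]
force: [0.3, -0.6, 0.3]
opening: 0.0427
```

>>> servo_tool([
  [[0,0,0,0,0,0],[0,0,0,0,0,0],[0,0,0,0,0,0],[0,0,0,0,0,0],[0,0,0,0,0,0],[0,0,0,0,0,0]],
], claw=0, force=50)

```text
clock: 46.05
tool_pos: [0.5342, -0.3837, 0.0706]
tool_rot: [3.135, -0.192, 0.002]
force: [-1.0, -0.8, 5.8]
opening: 0.0128
```

>>> servo_tool([
  [[0,0,0,0,0,-0.1],[0,0,0,0,0,-0.2],[0,0,0,0,0,-0.3],[0,0,0,0,0,-0.4],[0,0,0,0,0,-0.5],[0,0,0,0,0,-0.6],[0,0,0,0,0,-0.7],[0,0,0,0,0,-0.8],[0,0,0,0,0,-0.9],[0,0,0,0,0,-1.0],[0,0,0,0,0,-1.1],[0,0,0,0,0,-1.18],[0,0,0,0,0,-1.24],[0,0,0,0,0,-1.27],[0,0,0,0,0,-1.27]],
])

```text
clock: 47.55
tool_pos: [0.5341, -0.3836, 0.0706]
tool_rot: [2.637, 1.706, 0.002]
force: [-1.0, -0.5, 7.6]
opening: 0.0128
```

>>> servo_tool([
  [[0,0,0,0,0,-0.02],[0,0,0,0,0,-0.04],[0,0,0,0,0,-0.04],[0,0,0,0,0,-0.04]],
])

```text
clock: 47.95
tool_pos: [0.5341, -0.3836, 0.0706]
tool_rot: [2.605, 1.754, 0.003]
force: [-0.3, -0.9, 6.6]
opening: 0.013
```

```bash
python3 - <<'E'
from h import *
o=env.get_obs(); print(o['moment'],o['force'],o['tau'][5]); go([.534,-.3831,.07],np.radians(67.1))
E
```

```text
[ 0.00506843  0.19819713 -0.97117675] [-0.30872935 -0.92270668  6.58451833] -0.9431060403585434
row [0.4, -0.3, 0.6] [0.002, -0.001, 0.014] rows>= 1
```

A −0.97 N m stop is felt; one further nudge for certainty, then release.

>>> servo_tool([
  [[0,0,0,0,0,-0.015],[0,0,0,0,0,-0.025],[0,0,0,0,0,-0.025]],
])

```text
clock: 48.25
tool_pos: [0.5343, -0.3833, 0.0706]
tool_rot: [2.583, 1.787, 0.004]
force: [-0.4, 0.1, 8.0]
opening: 0.0132
```

>>> servo_tool([
  [[0,0,0,0,0,0],[0,0,0,0,0,0],[0,0,0,0,0,0],[0,0,0,0,0,0],[0,0,-20,0,0,0],[0,0,-60,0,0,0],[0,0,-110,0,0,0],[0,0,-150,0,0,0],[0,0,-190,0,0,0],[0,0,-190,0,0,0],[0,0,-190,0,0,0]],
], claw=0.5)

```text
clock: 49.35
tool_pos: [0.5338, -0.3833, 0.2595]
tool_rot: [-2.581, -1.79, -0.002]
force: [0.5, -0.2, 0.4]
opening: 0.0429
```

```bash
python3 - <<'E'
from h import *
r=cap('wrist','w22.png'); np.savez('pics/w22.npz',**r);print(pose()[0]); go([.45,-.23,.33],0)
E
```

```text
[ 0.53356488 -0.38311954  0.25808966]
row [114.2, -132.1, -71.3] [-0.003, -0.001, 1.212] rows>= 9
```

View pics/w22.png

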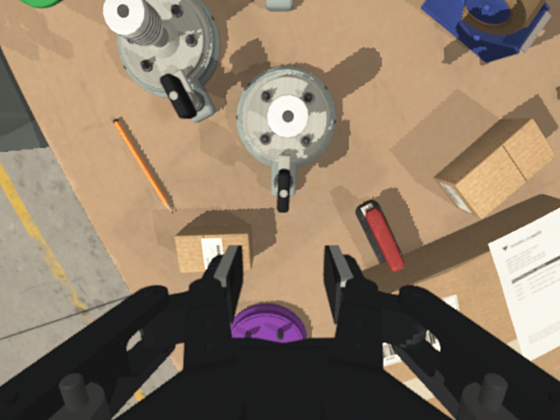

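>>> servo_tool([
  [[114,-132,-71,0,0,1.2],[114,-132,-71,0,0,1.2],[114,-132,-71,0,0,1.2],[114,-132,-71,0,0,1.2],[114,-132,-71,0,0,1.2],[114,-132,-71,0,0,1.2],[114,-132,-71,0,0,1.2],[114,-132,-71,0,0,1.2],[114,-132,-71,0,0,1.2],[114,-132,-71,0,0,1.2],[114,-132,-71,0,0,1.2],[114,-132,-71,0,0,1.2]],
])

```text
clock: 50.6
tool_pos: [0.4502, -0.2304, 0.3302]
tool_rot: [-3.139, -0.022, 0.001]
force: [-0.3, 0.2, -0.4]
opening: 0.0423
```

```bash
python3 - <<'E'
from h import *
r=cap('wrist','w23.png'); np.savez('pics/w23.npz',**r);print(pose()[0]); 
i=cv2.imread('pics/w23.png'); cv2.imwrite('pics/w23b.png',cv2.resize(i[:260,100:480],(800,547),interpolation=cv2.INTER_CUBIC))
cap('top','t2.png');cap('scene','s2.png')
E
```

```text
[ 0.45019228 -0.23038275  0.3303065 ]
```

View pics/w23b.png

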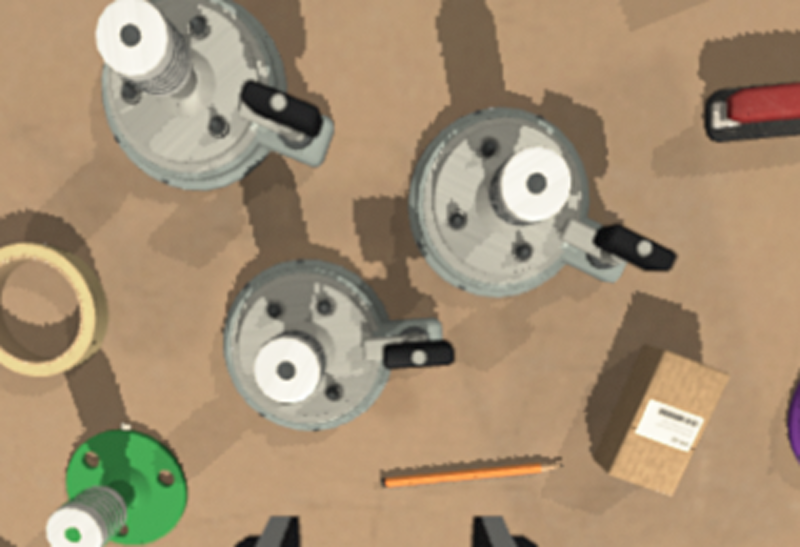

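View pics/s2.png

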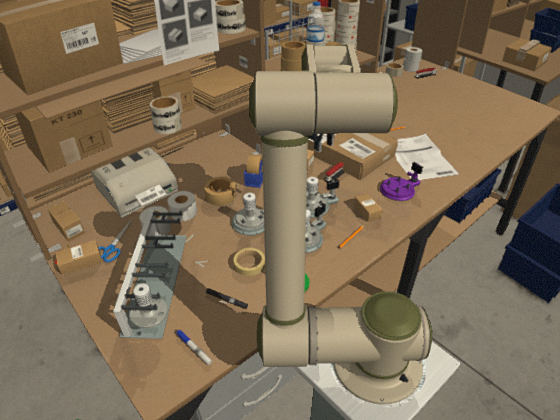

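View pics/t2.png

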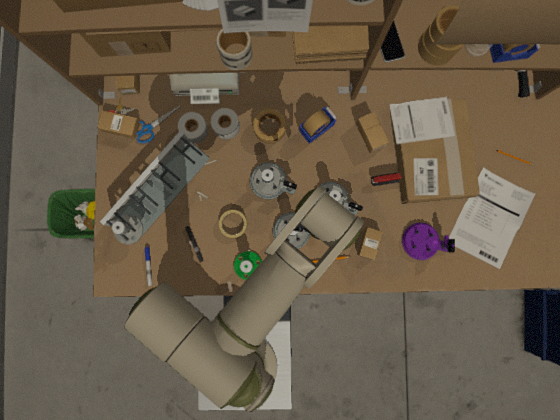

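```bash
python3 - <<'E'
from h import *
for n,L in {'w23':dict(tri=(260,55,100,75,94.),),}.items(): pass
r=dict(np.load('pics/w23.npz')); g=cv2.cvtColor(r['img'],cv2.COLOR_RGB2GRAY)
for n,(bx,cl) in dict(tri=((205,30,262,75),69.3),rect=((275,150,325,190),94.65),sq=((375,100,430,135),67.1)).items():
    x0,y0,x1,y1=bx; m=(g[y0:y1,x0:x1]<38).astype(np.uint8); k,l,s,c=cv2.connectedComponentsWithStats(m); j=1+s[1:,4].argmax()
    pts=(np.argwhere(l==j)[:,::-1]+[x0,y0]).astype(float)
    P=onz(r,pts,.085)[:,:2]; (cx,cy),(w,h),a=cv2.minAreaRect((P*1000).astype(np.float32)); 
    q=P-P.mean(0); v=np.linalg.svd(q,full_matrices=False)[2][0]; print(n,s[j],'angle',np.degrees(np.arctan2(v[1],v[0]))%180,'closed',cl,(round(w),round(h)))
E
```

```text
tri [ 10   9  38  26 352] angle 67.43397101981238 closed 69.3 (48, 15)
rect [  8  12  32  11 152] angle 91.16211825551947 closed 94.65 (13, 41)
sq [  8   7  37  21 326] angle 70.18910132860587 closed 67.1 (50, 16)
```

```bash
python3 - <<'E'
from h import *
o=env.get_obs(); print(o['clock'],o['force']); print(job.close_job())
E
```

```text
50.75 [-0.36157715 -0.10118961 -0.62536487]
the job is handed in; nothing more can be done
None
```

All three winder heads are dressed and the job is handed in, at about 51 s of the 210 s allowed. I seated the tri, oblong and square flanges on their matching heads, knob up, and swung each clamp round to its end stop. The tee flange matched no head and still hangs on its hook at rack y = +165.

- **Seating:** Each flange came to rest with its underside at about 20 mm and a light contact force of 2 to 6 N. Studs showed through every hole visible in the last pictures.
- **Clamps:** I felt each end stop as a torque of roughly 1 to 1.6 N m, far above the clamp friction of 0.06 N m. The pictures show each finger over its flange's rim.
- **Clamp angles disagree slightly:** The wing-bar angles measured in the last image differ from the exact closed direction: tri 67.4° against 69.3°, oblong 91.2° against 94.7°, square 70.2° against 67.1°. I put this down to image noise, since the oblong's mask was partly clipped and the end stops were clearly felt.
- **Bystanders and look-alikes:** The green flange, the purple head, the tape, the marker and the carton look undisturbed in the overview pictures. The gripper is open about 33 cm above the bench and touches nothing.

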